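# Stow the spray-can caps in the push-latch tray

## Task

Press the tray in the grey dock to release its push-push latch and let it come fully out, then set every loose spray-can cap on the trolley flat on the floor of a well, one per well, any well. Then press the tray back in until the latch catches and let go: it must stay latched by itself with the caps in it. Leave the mixing tin, the paint tin and the roll of tape where they are.

Things in the scene. Friction and masses are not known exactly. Their poses are not given: they have to be found in the camera images.
- tray (a joint): slide of the tray in the dock, m: 0 to 0.002 = latched, 0.115 = fully out (towards the robot), -0.018 = against the inner end stop. Push-push latch: press a latched tray in to -0.013 or beyond, let go: a damped spring drives it out in 2 s. Press an out tray in to -0.013 or beyond, let go: it is caught. Spring 3 N (out) to 8 N (latched) outward, plus 60 N per m/s damping; pulling does not free it.
- push_pad (a point): centre of the black pad (80 mm wide, 34 high) on the front face of the tray's upright front panel, 45 mm above the trolley top; moves with the tray. x points into the dock (the pressing direction), y left along the panel, z up. The aluminium panel is 300 mm wide, 8 thick, 8 to 72 mm above the trolley top, with a gap of 38 mm behind it before the wells.
- dock: fixed grey sheet-metal hood over the tray, 380 mm wide, 100 deep, 82 high; origin on the trolley top below the middle of its open front edge, x pointing in, z up. The tray's panel stands 45 mm in front of this edge when latched, 160 mm when out. Two runners, 18 mm high and 22 wide, reach 170 mm out of it under the tray.
- well_1 (a point): centre of the floor of well 1 of five equal square wells in one row along y, 68 mm apart, number 1 at the left end; axes as push_pad. Each is 64 (y) x 66 (x) mm inside with walls 22 mm high, and a finger notch 42 mm wide down to the floor in its front and rear walls. Floor 27 mm above the trolley top. Moves with the tray: 38 mm inside the hood when latched, 77 mm in front of it when out.
- well_2 (a point): centre of the floor of well 2 of five equal square wells in one row along y, 68 mm apart, number 1 at the left end; axes as push_pad. Each is 64 (y) x 66 (x) mm inside with walls 22 mm high, and a finger notch 42 mm wide down to the floor in its front and rear walls. Floor 27 mm above the trolley top. Moves with the tray: 38 mm inside the hood when latched, 77 mm in front of it when out.
- well_3 (a point): centre of the floor of well 3 of five equal square wells in one row along y, 68 mm apart, number 1 at the left end; axes as push_pad. Each is 64 (y) x 66 (x) mm inside with walls 22 mm high, and a finger notch 42 mm wide down to the floor in its front and rear walls. Floor 27 mm above the trolley top. Moves with the tray: 38 mm inside the hood when latched, 77 mm in front of it when out.
- well_4 (a point): centre of the floor of well 4 of five equal square wells in one row along y, 68 mm apart, number 1 at the left end; axes as push_pad. Each is 64 (y) x 66 (x) mm inside with walls 22 mm high, and a finger notch 42 mm wide down to the floor in its front and rear walls. Floor 27 mm above the trolley top. Moves with the tray: 38 mm inside the hood when latched, 77 mm in front of it when out.
- well_5 (a point): centre of the floor of well 5 of five equal square wells in one row along y, 68 mm apart, number 1 at the left end; axes as push_pad. Each is 64 (y) x 66 (x) mm inside with walls 22 mm high, and a finger notch 42 mm wide down to the floor in its front and rear walls. Floor 27 mm above the trolley top. Moves with the tray: 38 mm inside the hood when latched, 77 mm in front of it when out.
- cap_1_mid (a point): loose black spray-can cap, closed end up, 58 mm in diameter, 38 mm high, 0.03 kg: its centre, half-way up, z along its axis upward. The caps are all alike. May be absent.
- cap_2_mid (a point): loose black spray-can cap, closed end up, 58 mm in diameter, 38 mm high, 0.03 kg: its centre, half-way up, z along its axis upward. The caps are all alike. May be absent.
- cap_3_mid (a point): loose black spray-can cap, closed end up, 58 mm in diameter, 38 mm high, 0.03 kg: its centre, half-way up, z along its axis upward. The caps are all alike. May be absent.
- cap_4_mid (a point): loose black spray-can cap, closed end up, 58 mm in diameter, 38 mm high, 0.03 kg: its centre, half-way up, z along its axis upward. The caps are all alike. May be absent.
- cap_5_mid (a point): loose black spray-can cap, closed end up, 58 mm in diameter, 38 mm high, 0.03 kg: its centre, half-way up, z along its axis upward. The caps are all alike. May be absent.
- mix_tin: bystander: plain open mixing tin, 54 mm across, 94 mm high; origin at the centre of its underside.
- paint_tin: bystander: navy paint tin, 72 mm across, 95 mm high; origin at the centre of its underside.
- tape_roll: bystander: beige roll of masking tape lying flat, 104 mm across, 24 mm high; origin at the centre of its underside.
Things that resemble listed ones, but are neither listed nor needed, are in the scene too. What is shaped like the part that bears cap_4_mid but purple is not meant. Leave any blue look-alike of the part that bears cap_3_mid alone.

How it is judged (in metres and radians):
On the way, in this order (a step that is already met when the one before it is completed fails the run):
1. the tray has been released and is fully out (value of joint tray above 0.105 m), for 0.2 s.
2. with the tray out, every cap present lies flat in a well of its own ((horizontal distance between cap_1_mid and well_1 below 0.015 m or horizontal distance between cap_1_mid and well_2 below 0.015 m or horizontal distance between cap_1_mid and well_3 below 0.015 m or horizontal distance between cap_1_mid and well_4 below 0.015 m or horizontal distance between cap_1_mid and well_5 below 0.015 m) and z of each of cap_1_mid, cap_2_mid, cap_3_mid, cap_4_mid, cap_5_mid in the frame of well_3 below 0.024 m and angle between each of cap_1_mid, cap_2_mid, cap_3_mid, cap_4_mid, cap_5_mid's own z axis and vertical below 0.15 rad and (horizontal distance between cap_2_mid and well_1 below 0.015 m or horizontal distance between cap_2_mid and well_2 below 0.015 m or horizontal distance between cap_2_mid and well_3 below 0.015 m or horizontal distance between cap_2_mid and well_4 below 0.015 m or horizontal distance between cap_2_mid and well_5 below 0.015 m) and (horizontal distance between cap_3_mid and well_1 below 0.015 m or horizontal distance between cap_3_mid and well_2 below 0.015 m or horizontal distance between cap_3_mid and well_3 below 0.015 m or horizontal distance between cap_3_mid and well_4 below 0.015 m or horizontal distance between cap_3_mid and well_5 below 0.015 m) and (horizontal distance between cap_4_mid and well_1 below 0.015 m or horizontal distance between cap_4_mid and well_2 below 0.015 m or horizontal distance between cap_4_mid and well_3 below 0.015 m or horizontal distance between cap_4_mid and well_4 below 0.015 m or horizontal distance between cap_4_mid and well_5 below 0.015 m) and (horizontal distance between cap_5_mid and well_1 below 0.015 m or horizontal distance between cap_5_mid and well_2 below 0.015 m or horizontal distance between cap_5_mid and well_3 below 0.015 m or horizontal distance between cap_5_mid and well_4 below 0.015 m or horizontal distance between cap_5_mid and well_5 below 0.015 m) and value of joint tray above 0.095 m), for 0.2 s.
3. the tray is latched and stays so with the fingers touching nothing (value of joint tray between -0.005 and 0.005 m and contact force between the fingers and anything else below 0.3 N and velocity of joint tray between -0.005 and 0.005 m/s), for 0.5 s.
At the end, for the whole second after the job is handed in: The tray is latched by itself (within 5 mm of its latched position) and every cap present lies in a well: within 15 mm of the well's centre, on its floor (within 5 mm), tilted less than 0.15 rad ((horizontal distance between cap_1_mid and well_1 below 0.015 m or horizontal distance between cap_1_mid and well_2 below 0.015 m or horizontal distance between cap_1_mid and well_3 below 0.015 m or horizontal distance between cap_1_mid and well_4 below 0.015 m or horizontal distance between cap_1_mid and well_5 below 0.015 m) and z of each of cap_1_mid, cap_2_mid, cap_3_mid, cap_4_mid, cap_5_mid in the frame of well_3 below 0.024 m and angle between each of cap_1_mid, cap_2_mid, cap_3_mid, cap_4_mid, cap_5_mid's own z axis and vertical below 0.15 rad and (horizontal distance between cap_2_mid and well_1 below 0.015 m or horizontal distance between cap_2_mid and well_2 below 0.015 m or horizontal distance between cap_2_mid and well_3 below 0.015 m or horizontal distance between cap_2_mid and well_4 below 0.015 m or horizontal distance between cap_2_mid and well_5 below 0.015 m) and (horizontal distance between cap_3_mid and well_1 below 0.015 m or horizontal distance between cap_3_mid and well_2 below 0.015 m or horizontal distance between cap_3_mid and well_3 below 0.015 m or horizontal distance between cap_3_mid and well_4 below 0.015 m or horizontal distance between cap_3_mid and well_5 below 0.015 m) and (horizontal distance between cap_4_mid and well_1 below 0.015 m or horizontal distance between cap_4_mid and well_2 below 0.015 m or horizontal distance between cap_4_mid and well_3 below 0.015 m or horizontal distance between cap_4_mid and well_4 below 0.015 m or horizontal distance between cap_4_mid and well_5 below 0.015 m) and (horizontal distance between cap_5_mid and well_1 below 0.015 m or horizontal distance between cap_5_mid and well_2 below 0.015 m or horizontal distance between cap_5_mid and well_3 below 0.015 m or horizontal distance between cap_5_mid and well_4 below 0.015 m or horizontal distance between cap_5_mid and well_5 below 0.015 m) and value of joint tray between -0.005 and 0.005 m); the robot touches nothing.
It fails at once if the mixing tin is moved more than 30 mm (distance of mix_tin from where it was at the start of the episode above 0.03 m).
It fails at once if the paint tin is moved more than 30 mm (distance of paint_tin from where it was at the start of the episode above 0.03 m).
It fails at once if the roll of tape is moved more than 30 mm (distance of tape_roll from where it was at the start of the episode above 0.03 m).
Of cap_1, cap_2, cap_3, cap_4, cap_5 only 3 to 5 are there at a start; the rules pass over those that are not, and their reading is None.
At some moment in a run one of cap_1, cap_2, cap_3, cap_4, cap_5 may be knocked a few centimetres aside while the robot is not near it.
It also fails if it takes over 210 s, if anything falls off the work surface, if the arm or the gripper's body presses on something with over 40 N, if the wrist force passes 120 N, or if a joint passes its speed limit or range.

## Robot

A 7-joint arm with a two-finger parallel gripper is mounted at the origin on a cart in front of the work surface, level with it; the furniture and walls round the work are solid. World frame = base frame: x ahead of the robot, y to its left, z up, the work surface at z = 0. Lengths are in mm, angles in rad, forces in N, time in s.
With the tool pointing down it reaches from about 400 to 875 mm from the base axis. Payload 4.4 kg.
Tool frame: the origin (TCP) lies midway between the tips of the shut fingers; the grasp point (between the pads) lies 19 mm behind it; z points along the fingers, y is the line along which they close (so a half turn about z gives the same grasp; the last joint's range is limited). The gripper opens to 85 mm and grips with 20 to 120 N. Pads are 22 mm wide; open, the fingers measure 114 mm over their backs; the gripper's body (76 mm by 85 mm) begins 54 mm behind the grasp point. The pads swing forward as they close: fully open they stand 13 mm farther back than shut.
Start: joints at [1.267, 0.628, 0.038, 1.517, -0.027, 0.996, -0.02], TCP at [153.145, -631.716, 231.313] pointing down, gripper open.
Joint ranges: [-3.06, 3.06], [-0.37, 2.12], [-1.25, 1.32], [0.18, 2.47], [-1.1, 4.24], [0.23, 1.98], [-2.94, 2.94]. Speed limits (rad/s): [2.57, 2.57, 3.14, 3.14, 3.14, 3.14, 3.14].

## Interface

Orientations are given as [roll, pitch, yaw] about the fixed x, y, z axes, in that order (R = Rz(yaw) Ry(pitch) Rx(roll)).
In Python, from cell import ctrl gives the robot as it stands.
- The arm moves only by the shell command python3 -m handwheel 'ROWS'. ROWS is JSON, a list of rows, each a list of 3 entries, a list of its own where there are three numbers: the turn, a rotation vector about the tool's x, y, z in degrees, then the shift along the tool's x, y, z in m, then the closure, from 0 (fully open) to 1 (shut). A call has 1 to 5 rows; each row shifts and turns the commanded pose from where the row before left it, along the tool's axes as they then stand; what a row does not reach is not made up. A row lasts 1/12 s, in which the tool goes at most 41.7 mm and 7.16 degrees, less where a joint would pass 70% of its speed; a pose out of reach is approached as far as the arm can. A call is refused whole if a number of a shift passes 0.0417 or a number of a turn 7.16, either way. A call with a gripper value outside its range is refused whole. The fingers move at their own pace and stop on an object; the grip force is fixed at half the most. Time passes only in rows, so rows that do not move let the fingers close. It gives the time, the measured TCP pose, the force, the opening and the grip force at its end, in the units of the state.
- ctrl.read_state(): the state, without advancing time (a new reading comes with each control period).
- ctrl.get_image(name): name is "scene" or "side" or "wrist"; returns a dict with "pixels" (480x640x3 uint8, red, green, blue), "fx", "fy", "cx", "cy" (pixels), "pose" (4x4, takes a point from camera to world coordinates); the wrist camera has in their place "T_tool_cam" (4x4, takes a point from camera to tool coordinates, whose origin is the TCP and whose axes are the flange's). Camera axes: x right, y up, looking along -z (the intrinsics and any distortion apply to the point x, -y, -z); pixel columns grow to the right and rows downward; lengths in mm; the calibration is good to about 2 mm. A picture is of the moment at which its call begins: read the wrist's pose just before it. There is no depth.
- ctrl.finish_job(): hands the job in; it is judged then, once.
The state is a dict: "clock": time; "qpos": joint angles; "qd": joint speeds; "tau": joint torques, N m; "eef_pos": TCP position; "tool_rot": TCP orientation; "force": force on the tool from outside, world axes, zero at the start; "torque": the same for the moment, N m; "width": finger opening in mm; "gripper_force": force on a finger pad.
Only numpy, scipy, OpenCV 4.12 (cv2) and the standard library are available. Lean on these libraries where they do the work, as an engineer would, in place of code of your own. Each camera call takes 0.05 s, during which the arm holds its last target. There are 200 camera calls.

## Working session

There is one attempt and no reset: what is moved stays moved. The work goes in short steps, Python scripts to look and compute and a shell command to move; the robot and the scene stay as the last step left them, time stands still between calls to the robot, and variables do not carry over. Pictures are saved under pics/ and viewed, at most 14 in all, crops included, and the job is handed in when it is done.

```bash
mkdir -p pics; ls
cat > h.py <<'E'
import numpy as np, cv2
from cell import ctrl
from scipy.spatial.transform import Rotation as R
def tool():
    s=ctrl.read_state(); T=np.eye(4); T[:3,:3]=R.from_euler('xyz',s['tool_rot']).as_matrix(); T[:3,3]=s['eef_pos']; return T
def cam(name):
    T=tool(); im=ctrl.get_image(name)
    if name=='wrist': im['pose']=T@np.array(im['T_tool_cam'])
    im['pose']=np.array(im['pose']); return im
def save(im,fn): cv2.imwrite('pics/'+fn,im['pixels'][:,:,::-1])
def ray(im,u,v):
    d=np.array([(u-im['cx'])/im['fx'],-(v-im['cy'])/im['fy'],-1.]); P=im['pose']; return P[:3,3],P[:3,:3]@d
def onz(im,u,v,z):
    o,d=ray(im,u,v); return o+d*(z-o[2])/d[2]
def proj(im,p):
    q=np.linalg.inv(im['pose'])@np.r_[p,1]; return im['cx']-im['fx']*q[0]/q[2], im['cy']+im['fy']*q[1]/q[2]
E
python3 - <<'E'
from h import *
s=ctrl.read_state(); print(s)
for n in('scene','side','wrist'):
    im=cam(n); save(im,n+'0.png'); print(n,{k:v for k,v in im.items() if k!='pixels'})
E
```

```text
pics
{'clock': 0.0, 'qpos': array([ 1.26721216,  0.62934521,  0.03841201,  1.51838615, -0.02701533,
        0.99630261, -0.02002038]), 'qd': array([-0.00030113, -0.00013916,  0.00143791, -0.00074914,  0.00110537,
       -0.00019297,  0.00127363]), 'tau': array([-9.65282015e-04, -5.63404584e+01,  1.22634921e+00, -1.93443203e+01,
        1.11888262e-02,  1.05634847e-02,  1.13827326e-05]), 'eef_pos': array([ 153.00623866, -631.07914919,  230.38333705]), 'tool_rot': array([-3.13966811e+00, -4.59713060e-06,  2.37779251e-01]), 'force': array([ 0.01314371,  0.37681328, -0.67375801]), 'torque': array([ 0.03762663, -0.01587352, -0.01936663]), 'gripper_force': 0.0, 'width': 85.77455018138832}
scene {'fx': 464.96907496945227, 'fy': 464.96907496945227, 'cx': 323.30502916054695, 'cy': 237.36361869609766, 'pose': array([[-7.37190911e-01,  4.39127216e-01, -5.13533688e-01,
        -1.55049989e+02],
       [-6.75670498e-01, -4.74195260e-01,  5.64453926e-01,
         7.57969619e+02],
       [ 4.35184034e-03,  7.63089866e-01,  6.46277740e-01,
         9.35314129e+02],
       [ 0.00000000e+00,  0.000000
[... 622 characters left out ...]
ol_cam': array([[ 8.85299520e-04,  9.50970914e-01,  3.09279061e-01,
         7.98877837e+01],
       [ 9.99999497e-01, -9.87865626e-04,  1.75027702e-04,
         5.23803428e-01],
       [ 4.71972407e-04,  3.09278750e-01, -9.50971310e-01,
        -1.42539293e+02],
       [ 0.00000000e+00,  0.00000000e+00,  0.00000000e+00,
         1.00000000e+00]]), 'pose': array([[ 2.36430414e-01,  9.23836165e-01,  3.01043849e-01,
         2.30826024e+02],
       [-9.71645835e-01,  2.25510924e-01,  7.10576865e-02,
        -6.13077926e+02],
       [-2.24301607e-03, -3.09308200e-01,  9.50959203e-01,
         3.73007120e+02],
       [ 0.00000000e+00,  0.00000000e+00,  0.00000000e+00,
         1.00000000e+00]])}
```

View pics/scene0.png

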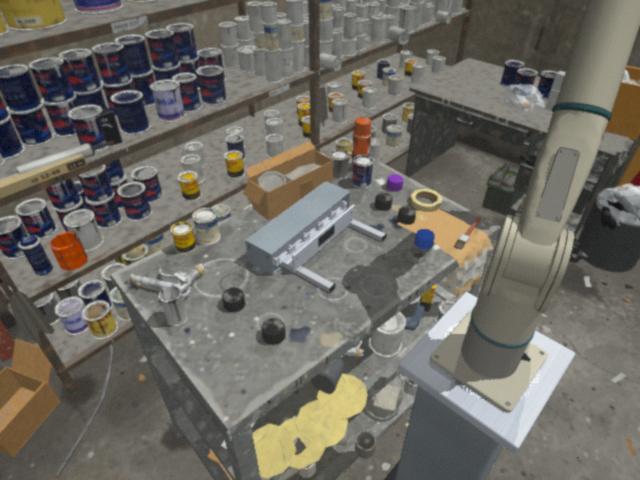

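View pics/side0.png

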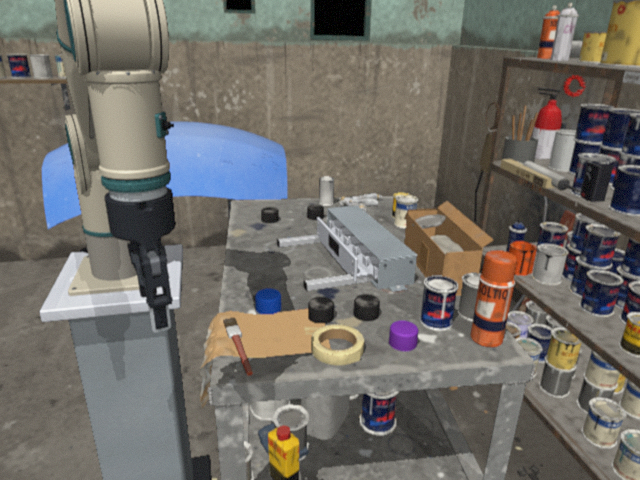

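Run:
```python
from h import *
S=cam('scene');D=cam('side')
for n,im,pts in(('sc',S,[(233,299),(273,330),(384,201),(406,214)]),('sd',D,[(316,211),(270,214),(367,306),(321,309)])):
    g=im['pixels'].max(2)
    for u,v in pts:
        # dark blob near
        m=np.zeros_like(g);m[v-22:v+22,u-22:u+22]=(g[v-22:v+22,u-22:u+22]<62)*1
        c,l,st,ce=cv2.connectedComponentsWithStats(m)
        i=1+np.argmax(st[1:,4]); print(n,(u,v),st[i],ce[i].round(1),onz(im,*ce[i],21).round(0))
for u,v in((326,235),): print('pad sc',onz(S,u,v,45).round())
print('pad sd',onz(D,335,244,45).round())
for p in((333,287),(383,236)): print('run',onz(S,*p,18).round())
for p in((280,242),(307,284)): print('run',onz(D,*p,18).round())
a=S['pixels'][170:310,230:400];b=D['pixels'][190:300,265:425]
A=cv2.resize(a,(680,560),interpolation=2);B=cv2.resize(b,(800,550),interpolation=2)
cv2.imwrite('pics/a.png',A[:,:,::-1]);cv2.imwrite('pics/b.png',B[:,:,::-1])
```

```text
sc (233, 299) [222 297  23  15 210] [233.2 305.1] [559. 319.  21.]
sc (273, 330) [262 324  23  20 330] [272.3 334.7] [415. 315.  21.]
sc (384, 201) [374 196  17  14 174] [381.7 203.2] [ 548. -303.   21.]
sc (406, 214) [393 208  21  16 181] [403.7 217. ] [ 450. -291.   21.]
sd (316, 211) [307 206  17  14 173] [315.2 212.5] [578. 290.  21.]
sd (270, 214) [262 208  17  15 184] [269.5 216. ] [424. 285.  21.]
sd (367, 306) [353 301  27  20 368] [366.4 311.7] [ 549. -344.   21.]
sd (321, 309) [308 304  27  19 351] [321.4 314.1] [ 451. -333.   21.]
pad sc [554. -33.  45.]
pad sd [561. -29.  45.]
run [414.  92.  18.]
run [ 444. -172.   18.]
run [425.  75.  18.]
run [ 450. -189.   18.]
```

View pics/a.png

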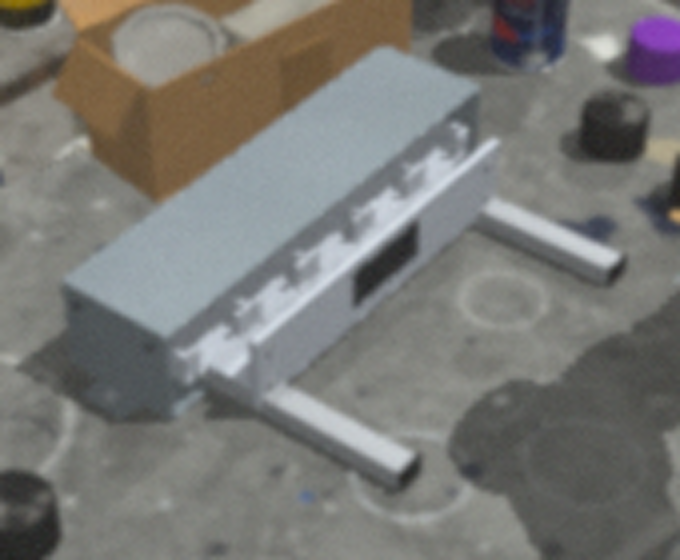

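View pics/b.png

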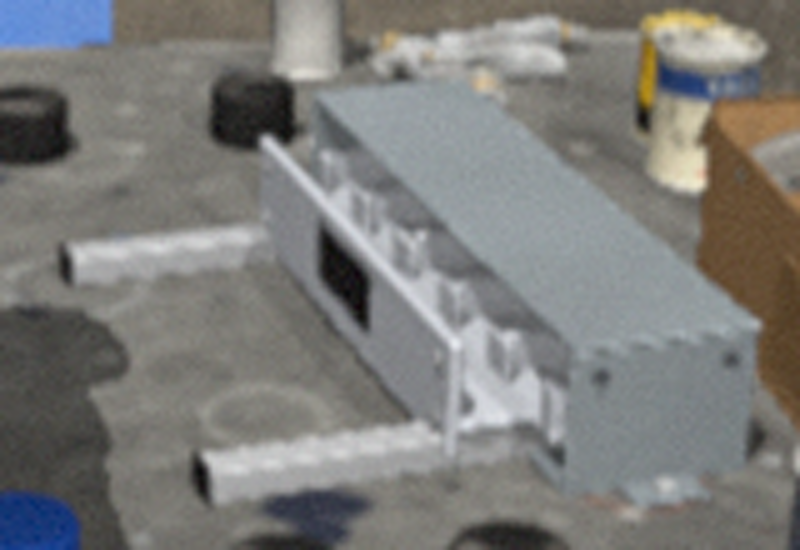

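Run:
```python
from h import *
S=cam('scene');D=cam('side')
def tri(a,b):
    (o1,d1),(o2,d2)=ray(S,*a),ray(D,*b)
    A=np.c_[d1,-d2]; t=np.linalg.lstsq(A,o2-o1,rcond=None)[0]; p,q=o1+t[0]*d1,o2+t[1]*d2
    return ((p+q)/2).round(1),np.linalg.norm(p-q).round(1)
print('pad',tri((326.7,235.5),(334,245.6)))
print('L',tri((293.75,256),(317.6,217.4)),onz(S,293.75,256,72),onz(D,317.6,217.4,72))
print('R',tri((354,205.5),(357,258.4)),onz(S,354,205.5,72),onz(D,357,258.4,72))
```

```text
pad (array([554.8, -35.7,  42.6]), np.float64(3.4))
L (array([542.5, 114.2,  69.2]), np.float64(5.1)) [536.97787298 117.31127703  72.        ] [543.77839668 111.08151284  72.        ]
R (array([ 572.4, -181. ,   68.5]), np.float64(7.5)) [ 564.68836522 -174.93517006   72.        ] [ 574.62499713 -183.17704648   72.        ]
```

```bash
python3 - <<'E'
from h import *
S=cam('scene');D=cam('side')
for n,a,b,z in(('tape',(426,199),(337,345),12),('paint',(362,182),(438,327),0),('mix',(172,320),(327,204),0),('purple',(396,183),(404,335),19),('blue',(425,239),(267,300),19)): print(n,onz(S,*a,z).round(),onz(D,*b,z).round())
E
T='[[0,0,-7.16],[0,0,0],1]'
echo
python3 -m handwheel '[[[0,0,-7.16],[0,0,0],1],[[0,0,-7.16],[0,0,0],1],[[0,0,-7.16],[0,0,0],1],[[0,0,-7.16],[0,0,0],1],[[0,0,-7.16],[0,0,0],1]]'
python3 -m handwheel '[[[0,0,-7.16],[0,0,0],1],[[0,0,-7.16],[0,0,0],1],[[0,0,-7.16],[0,0,0],1],[[0,0,-7.16],[0,0,0],1],[[0,0,-7.16],[0,0,0],1]]'
python3 -m handwheel '[[[0,0,-7.16],[0,0,0],1],[[0,0,-3],[0,0,0],1],[[0,0,0],[0,0,0],1]]'
python3 -c "
from h import *; print(ctrl.read_state()['qpos'].round(2))"
```

```text
tape [ 458. -436.   12.] [ 458. -437.   12.]
paint [ 695. -383.    0.] [ 692. -403.    0.]
mix [651. 447.   0.] [652. 426.   0.]
purple [ 585. -437.   19.] [ 597. -442.   19.]
blue [ 341. -247.   19.] [ 345. -247.   19.]

clock: 0.87
eef_pos: [153.1, -631.7, 231.4]
tool_rot: [3.142, 0.0, 0.869]
force: [0.5, -0.2, 0.7]
width: 25.6
gripper_force: 0.0
clock: 1.28
eef_pos: [153.0, -631.8, 231.4]
tool_rot: [-3.142, 0.0, 1.493]
force: [-0.8, 0.9, 0.5]
width: 0.0
gripper_force: 0.0
clock: 1.53
eef_pos: [152.8, -631.8, 231.3]
tool_rot: [3.141, -0.0, 1.666]
force: [-0.2, 0.1, -0.5]
width: 0.1
gripper_force: 0.0
[ 1.49  0.65 -0.35  1.51  0.24  1.03  1.18]
```

```bash
for i in 1; do
python3 -m handwheel '[[[0,0,0],[0.0277,0.0206,0],1],[[0,0,0],[0.0277,0.0206,0],1],[[0,0,0],[0.0277,0.0206,0],1],[[0,0,0],[0.0277,0.0206,0],1],[[0,0,0],[0.0277,0.0206,0],1]]'
python3 -m handwheel '[[[0,0,0],[0.0277,0.0206,0],1],[[0,0,0],[0.0277,0.0206,0],1],[[0,0,0],[0.0277,0.0206,0],1],[[0,0,0],[0.0277,0.0206,0],1],[[0,0,0],[0.0277,0.0206,0],1]]'
python3 -m handwheel '[[[0,0,0],[0.0277,0.0206,0],1],[[0,0,0],[0.0277,0.0206,0],1],[[0,0,0],[0.0277,0.0206,0],1],[[0,0,0],[0.0277,0.0206,0],1],[[0,0,0],[0.0277,0.0206,0],1]]'
python3 -m handwheel '[[[0,0,0],[0.0277,0.0206,0],1],[[0,0,0],[0.0277,0.0206,0],1],[[0,0,0],[0.0277,0.0206,0],1],[[0,0,0],[0.0277,0.0206,0],1],[[0,0,0],[0.0277,0.0206,0],1]]'
python3 -m handwheel '[[[0,0,0],[0,0,0],1],[[0,0,0],[0,0,0],1]]'; done | grep -E 'clock|eef|rot'
python3 -c "
from h import *; print(ctrl.read_state()['qpos'].round(2)); im=cam('wrist'); save(im,'w1.png')
for p in ((555,-35,45),(542,114,72),(572,-181,72)): print(proj(im,p))"
```

```text
clock: 1.95
eef_pos: [243.2, -482.8, 231.5]
tool_rot: [3.141, 0.0, 1.662]
clock: 2.37
eef_pos: [332.9, -335.3, 231.6]
tool_rot: [3.141, 0.001, 1.662]
clock: 2.78
eef_pos: [422.5, -187.7, 231.7]
tool_rot: [3.141, 0.001, 1.662]
clock: 3.2
eef_pos: [512.1, -40.0, 231.6]
tool_rot: [3.141, 0.0, 1.663]
clock: 3.37
eef_pos: [512.2, -39.1, 231.4]
tool_rot: [3.141, -0.001, 1.668]
[ 0.32  0.46 -0.43  1.89  0.25  0.85 -0.14]
(np.float64(367.43081277306504), np.float64(203.6909351535993))
(np.float64(382.58660349706724), np.float64(4.695518462887776))
(np.float64(367.7039626128079), np.float64(362.35976725741284))
```

View pics/w1.png

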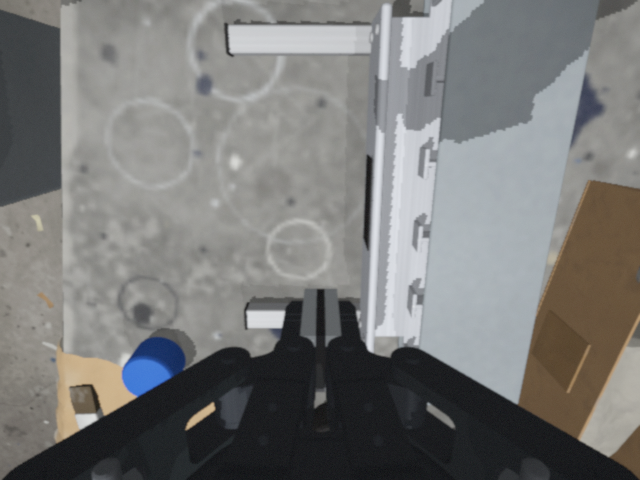

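```bash
(python3 -m handwheel '[[[0,0,0],[0,0,0.0386],1],[[0,0,0],[0,0,0.0386],1],[[0,0,0],[0,0,0.0386],1],[[0,0,0],[0,0,0.0386],1],[[0,0,0],[0,0,0.0386],1]]'
python3 -m handwheel '[[[0,0,0],[0,0.012,0],1],[[0,0,0],[0,0.012,0],1],[[0,0,0],[0,0,0],1],[[0,0,0],[0,0,0],1]]'
python3 -m handwheel '[[[0,0,0],[0,0.004,0],1],[[0,0,0],[0,0,0],1]]'
python3 -m handwheel '[[[0,0,0],[0,0.003,0],1],[[0,0,0],[0,0,0],1]]'
python3 -m handwheel '[[[0,0,0],[0,0.003,0],1],[[0,0,0],[0,0,0],1]]'
python3 -m handwheel '[[[0,0,0],[0,0.003,0],1],[[0,0,0],[0,0,0],1]]'
) | grep -E 'clock|eef|force:'
```

```text
clock: 3.83
eef_pos: [510.7, -44.0, 37.1]
force: [1.0, -0.9, 1.1]
gripper_force: 0.0
clock: 4.17
eef_pos: [535.0, -40.9, 38.4]
force: [-0.7, 1.1, -0.3]
gripper_force: 0.0
clock: 4.33
eef_pos: [539.4, -39.7, 39.0]
force: [0.1, 0.3, -0.3]
gripper_force: 0.0
clock: 4.5
eef_pos: [541.5, -39.2, 38.6]
force: [-1.6, -1.4, 1.3]
gripper_force: 1.1
clock: 4.67
eef_pos: [542.3, -39.1, 38.2]
force: [-6.3, -0.1, 4.9]
gripper_force: 3.3
clock: 4.83
eef_pos: [544.3, -39.0, 38.0]
force: [-7.9, -1.1, 5.0]
gripper_force: 4.0
```

```bash
(python3 -m handwheel '[[[0,0,0],[0,0.004,0],1],[[0,0,0],[0,0.004,0],1],[[0,0,0],[0,0,0],1],[[0,0,0],[0,0,0],1]]'
python3 -m handwheel '[[[0,0,0],[0,0.003,0],1],[[0,0,0],[0,0,0],1]]'
python3 -m handwheel '[[[0,0,0],[0,0.002,0],1],[[0,0,0],[0,0,0],1]]'
) | grep -E 'clock|eef|force:'
```

```text
clock: 5.17
eef_pos: [552.0, -38.2, 38.0]
force: [-8.0, -1.1, 4.8]
gripper_force: 4.2
clock: 5.33
eef_pos: [554.7, -38.0, 37.9]
force: [-7.9, -1.3, 5.1]
gripper_force: 4.5
clock: 5.5
eef_pos: [556.6, -37.8, 37.9]
force: [-9.1, -2.3, 6.0]
gripper_force: 4.6
```

```bash
(python3 -m handwheel '[[[0,0,0],[0,0.002,0],1],[[0,0,0],[0,0,0],1]]'
python3 -m handwheel '[[[0,0,0],[0,-0.04,0],1],[[0,0,0],[0,-0.01,-0.039],1],[[0,0,0],[0,0,-0.041],1],[[0,0,0],[0,0,-0.041],1],[[0,0,0],[0,0,-0.041],1]]'
python3 -m handwheel '[[[0,0,0],[0,-0.02,-0.03],1],[[0,0,0],[0,-0.02,0],1],[[0,0,0],[0,-0.02,0],1],[[0,0,0],[0,0,0],1],[[0,0,0],[0,0,0],0]]'
python3 -m handwheel '[[[0,0,0],[0,0,0],0],[[0,0,0],[0,0,0],0],[[0,0,0],[0,0,0],0],[[0,0,0],[0,0,0],0],[[0,0,0],[0,0,0],0]]'
python3 -m handwheel '[[[0,0,0],[0,0,0],0],[[0,0,0],[0,0,0],0],[[0,0,0],[0,0,0],0],[[0,0,0],[0,0,0],0],[[0,0,0],[0,0,0],0]]'
python3 -m handwheel '[[[0,0,0],[0,0,0],0],[[0,0,0],[0,0,0],0],[[0,0,0],[0,0,0],0],[[0,0,0],[0,0,0],0],[[0,0,0],[0,0,0],0]]'
) | grep -E 'clock|eef|force:'
python3 -c "
from h import *; im=cam('wrist'); save(im,'w2.png')"
```

```text
clock: 5.67
eef_pos: [558.5, -37.6, 37.9]
force: [-8.8, -1.3, 4.7]
gripper_force: 4.6
clock: 6.08
eef_pos: [513.0, -41.0, 202.3]
force: [2.1, 0.1, -0.2]
gripper_force: 0.0
clock: 6.5
eef_pos: [453.3, -47.2, 230.9]
force: [0.5, 0.9, 1.1]
gripper_force: 0.0
clock: 6.92
eef_pos: [453.9, -46.8, 230.1]
force: [-0.1, 0.4, 0.3]
gripper_force: 0.0
clock: 7.33
eef_pos: [453.6, -46.9, 230.3]
force: [0.1, -0.9, 0.2]
gripper_force: 0.0
clock: 7.75
eef_pos: [453.6, -46.9, 230.3]
force: [-0.1, 0.2, 0.2]
gripper_force: 0.0
```

View pics/w2.png

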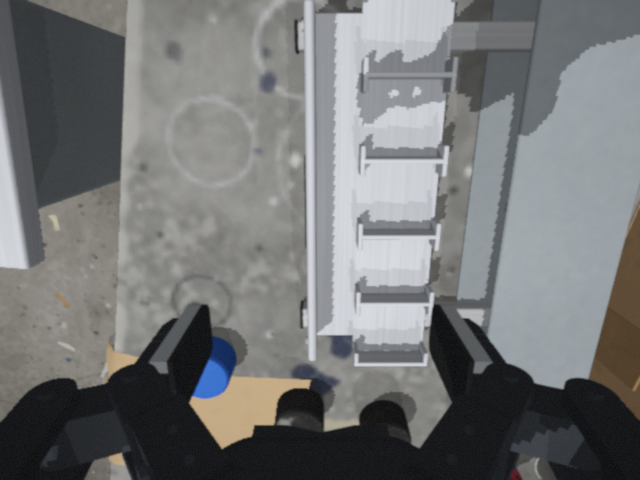

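Run:
```python
from h import *
im=cam('wrist')
pts=[((363,75),(457,73)),((360.5,161),(446.5,160)),((358,237),(438.5,237)),((356,300),(432,299)),((355,362),(427,363))]
for i,(a,b) in enumerate(pts):
    p,q=onz(im,*a,49),onz(im,*b,49); print(p[:2].round(1),q[:2].round(1),((p+q)/2)[:2].round(1),np.linalg.norm(p-q).round(1))
for a,z in(((308,3),72),((312,358),72)): print(onz(im,*a,z)[:2].round(1))
```

```text
[478.1  61.4] [551.9  69.9] [515.   65.7] 74.3
[484.7  -5.7] [557.1   2. ] [520.9  -1.8] 72.8
[491.1 -73.3] [563.5 -66.4] [527.3 -69.8] 72.7
[ 497.2 -136.4] [ 569.2 -128.5] [ 533.2 -132.5] 72.5
[ 504.9 -206. ] [ 577.6 -200.3] [ 541.2 -203.1] 73.0
[431.6 101.8]
[ 460.1 -188.4]
```

```bash
(python3 -m handwheel '[[[0,0,0],[-0.033,-0.0037,0.01],0],[[0,0,0],[-0.033,-0.0037,0.01],0],[[0,0,0],[-0.033,-0.0037,0.01],0],[[0,0,0],[-0.033,-0.0037,0.01],0]]'
python3 -m handwheel '[[[0,0,0],[-0.033,-0.0037,0.01],0],[[0,0,0],[-0.033,-0.0037,0.01],0],[[0,0,0],[-0.033,-0.0037,0.01],0],[[0,0,0],[-0.033,-0.0037,0.01],0],[[0,0,0],[0,0,0],0]]'
python3 -m handwheel '[[[0,0,0],[0,0,0],0],[[0,0,0],[0,0,0],0]]'
) | grep -E 'clock|eef|rot'
python3 -c "
from h import *; im=cam('wrist'); save(im,'w3.png'); print(proj(im,(450,-312,19)),proj(im,(548,-324,19)))"
```

```text
clock: 8.18
eef_pos: [451.3, -181.1, 190.0]
tool_rot: [3.141, 0.0, 1.666]
clock: 8.6
eef_pos: [446.3, -320.5, 148.2]
tool_rot: [-3.139, 0.003, 1.655]
clock: 8.77
eef_pos: [449.0, -311.8, 150.2]
tool_rot: [3.142, -0.001, 1.665]
(np.float64(320.63069458420824), np.float64(221.36411434070024)) (np.float64(445.8543285653755), np.float64(247.83610976456833))
```

View pics/w3.png

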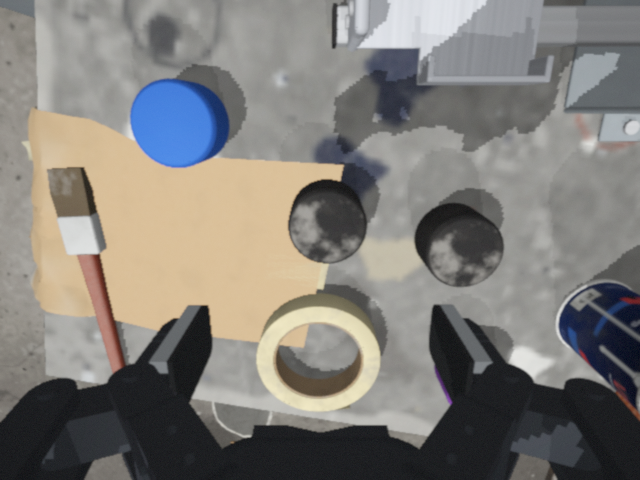

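Run:
```python
from h import *
im=cam('wrist'); T=tool()
for p in((328,221),(459.5,244.5)):
    w=onz(im,*p,19); print(w.round(1),(T[:3,:3].T@(w-T[:3,3])).round(1))
print(onz(im,328,226,38).round(1), onz(im,465,250,38).round(1))
```

```text
[ 456.  -310.7   19. ] [ -0.4   6.4 131.7]
[ 558.5 -319.7   19. ] [-19.2 107.6 131.8]
[ 455.4 -308.9   38. ] [ 555.3 -317.4   38. ]
```

```bash
(python3 -m handwheel '[[[0,0,0],[0,0.006,0.03],0],[[0,0,0],[0,0,0.035],0],[[0,0,0],[0,0,0.035],0],[[0,0,0],[0,0,0.03],0],[[0,0,0],[0,0,0.015],0]]'
python3 -m handwheel '[[[0,0,0],[0,0,0],0],[[0,0,0],[0,0,0],1],[[0,0,0],[0,0,0],1],[[0,0,0],[0,0,0],1],[[0,0,0],[0,0,0],1]]'
python3 -m handwheel '[[[0,0,0],[0,0,0],1],[[0,0,0],[0,0,0],1],[[0,0,0],[0,0,0],1],[[0,0,0],[0,0,0],1]]'
python3 -m handwheel '[[[0,0,0],[0,0,-0.02],1],[[0,0,0],[0,0,-0.035],1],[[0,0,0],[0,0,-0.035],1],[[0,0,0],[0,0,-0.03],1],[[0,0,0],[0,0,0],1]]'
) | grep -E 'clock|eef|rot|width|force:'
python3 -c "
from h import *; im=cam('wrist'); save(im,'w4.png');"
```

```text
clock: 9.28
eef_pos: [454.0, -309.5, 2.7]
tool_rot: [-3.139, -0.003, 1.668]
force: [-0.3, 0.1, -0.2]
width: 84.8
gripper_force: 0.0
clock: 9.7
eef_pos: [456.4, -312.2, 7.7]
tool_rot: [3.138, 0.002, 1.665]
force: [0.6, 1.4, 5.4]
width: 54.5
gripper_force: 63.4
clock: 10.03
eef_pos: [456.4, -312.2, 7.7]
tool_rot: [3.138, 0.002, 1.665]
force: [0.5, 1.4, 6.2]
width: 54.5
gripper_force: 63.6
clock: 10.45
eef_pos: [458.8, -314.1, 132.5]
tool_rot: [3.131, 0.008, 1.664]
force: [0.7, 0.5, 0.2]
width: 54.4
gripper_force: 63.6
```

View pics/w4.png

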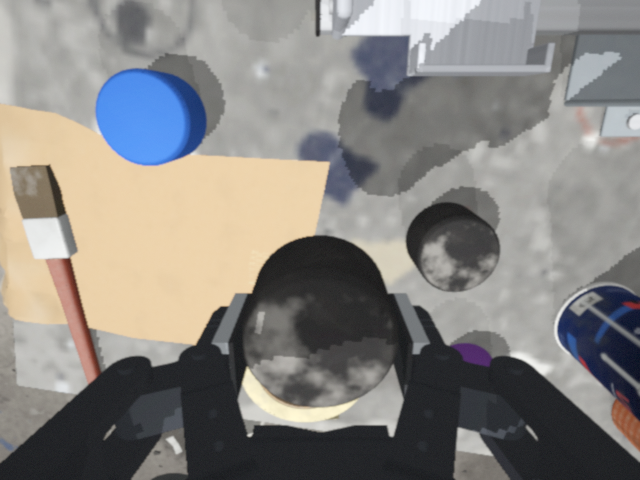

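```bash
(python3 -m handwheel '[[[0,0,0],[0.0264,0.0189,0],1],[[0,0,0],[0.0264,0.0189,0],1],[[0,0,0],[0.0264,0.0189,0],1],[[0,0,0],[0.0264,0.0189,0],1],[[0,0,0],[0.0264,0.0189,0],1]]'
python3 -m handwheel '[[[0,0,0],[0,0,0.02],1],[[0,0,0],[0,0,0.02],1],[[0,0,0],[0,0,0],1],[[0,0,0],[0,0,0],1]]'
) | grep -E 'clock|eef|rot|width|force:'
cat > e.py <<'E'
import sys
from h import *
w=[None,(510.9,100.3),(517.6,32.7),(524.2,-35),(530.8,-102.7),(537.5,-170.3)]
n=sys.argv[1:]; t=np.array(w[int(n[0])]) if len(n)==1 else np.array([float(n[0]),float(n[1])])
T=tool(); print('tool delta',(T[:3,:3].T@(np.r_[t,T[2,3]]-T[:3,3])).round(1),'z',T[2,3].round(1))
E
python3 e.py 5
python3 -c "
from h import *; im=cam('wrist'); save(im,'w5.png');"
```

```text
clock: 10.92
eef_pos: [536.7, -170.4, 125.2]
tool_rot: [-3.141, 0.0, 1.664]
force: [0.4, 0.3, -0.6]
width: 54.4
gripper_force: 63.6
clock: 11.25
eef_pos: [535.3, -171.6, 84.5]
tool_rot: [-3.139, -0.001, 1.665]
force: [-0.2, 0.8, -0.4]
width: 54.6
gripper_force: 63.6
tool delta [ 1.1  2.3 -0. ] z 84.5
```

View pics/w5.png

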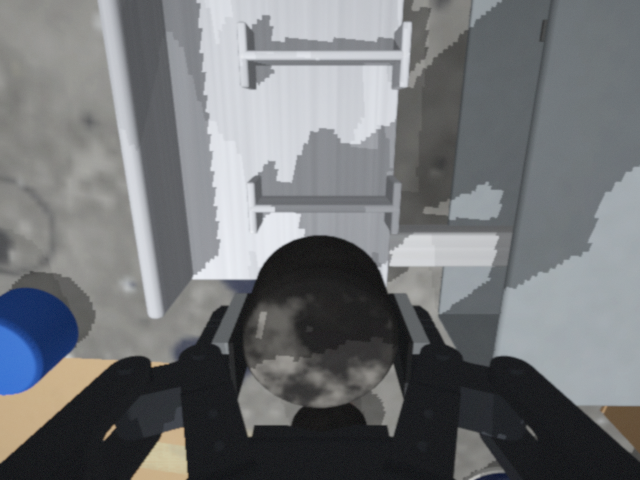

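Run:
```python
from h import *
im=cam('wrist'); T=tool()
for p in((248,207),(400,205),(238,57),(410,56)):
    w=onz(im,*p,49); print(w.round(1),(T[:3,:3].T@(w-T[:3,3])).round(1))
```

```text
[ 498.6 -141.1   49. ] [ 34.6 -35.1  37. ]
[ 572.  -133.1   49. ] [35.7 38.7 37. ]
[491.9 -74.8  49. ] [101.2 -35.6  36.9]
[565.8 -67.4  49. ] [101.7  38.6  37. ]
```

```bash
(python3 -m handwheel '[[[0,0,0],[0,0.002,0],1],[[0,0,0],[0,0,0.015],1],[[0,0,0],[0,0,0.015],1],[[0,0,0],[0,0,0],1],[[0,0,0],[0,0,0],1]]'
python3 -m handwheel '[[[0,0,0],[0,0,0.006],1],[[0,0,0],[0,0,0.006],1],[[0,0,0],[0,0,0],1],[[0,0,0],[0,0,0],1]]'
python3 -m handwheel '[[[0,0,0],[0,0,0.004],1],[[0,0,0],[0,0,0],1],[[0,0,0],[0,0,0],1]]'
) | grep -E 'clock|eef|rot|width|force:'
```

```text
clock: 11.77
eef_pos: [538.5, -171.8, 55.7]
tool_rot: [-3.141, -0.0, 1.664]
force: [0.1, -0.2, 0.4]
width: 54.7
gripper_force: 63.6
clock: 12.1
eef_pos: [538.5, -171.5, 43.3]
tool_rot: [-3.141, -0.0, 1.665]
force: [0.1, -0.9, -0.3]
width: 54.6
gripper_force: 63.6
clock: 12.35
eef_pos: [538.5, -171.5, 39.2]
tool_rot: [-3.141, -0.0, 1.665]
force: [-0.0, 0.0, 0.3]
width: 54.4
gripper_force: 63.6
```

```bash
(python3 -m handwheel '[[[0,0,0],[0,0,0.003],1],[[0,0,0],[0,0,0],1],[[0,0,0],[0,0,0],1]]'
python3 -m handwheel '[[[0,0,0],[0,0,0],0],[[0,0,0],[0,0,0],0],[[0,0,0],[0,0,0],0],[[0,0,0],[0,0,0],0],[[0,0,0],[0,0,0],0]]'
python3 -m handwheel '[[[0,0,0],[0,0,-0.02],0],[[0,0,0],[0,0,-0.03],0],[[0,0,0],[0,0,-0.035],0],[[0,0,0],[0,0,-0.03],0],[[0,0,0],[0,0,0],0]]'
python3 -m handwheel '[[[0,0,0],[-0.036,0.001,0],0],[[0,0,0],[-0.036,0.001,0],0],[[0,0,0],[-0.036,0.001,0],0],[[0,0,0],[-0.038,0.001,0],0],[[0,0,0],[0,0,0],0]]'
python3 -m handwheel '[[[0,0,0],[0,0,0],0],[[0,0,0],[0,0,0],0]]'
) | grep -E 'clock|eef|rot|width|force:'
python3 -c "
from h import *; im=cam('wrist'); save(im,'w6.png');"
```

```text
clock: 12.6
eef_pos: [538.5, -171.5, 36.2]
tool_rot: [-3.141, -0.0, 1.665]
force: [0.6, 0.9, 0.3]
width: 54.1
gripper_force: 63.6
clock: 13.02
eef_pos: [538.6, -171.5, 36.4]
tool_rot: [3.141, 0.0, 1.665]
force: [0.1, 0.7, 0.1]
width: 85.3
gripper_force: 0.0
clock: 13.43
eef_pos: [542.4, -172.1, 157.1]
tool_rot: [3.132, 0.004, 1.665]
force: [1.0, -0.3, 0.0]
width: 85.7
gripper_force: 0.0
clock: 13.85
eef_pos: [554.6, -327.5, 150.5]
tool_rot: [-3.141, 0.007, 1.654]
force: [-0.3, -1.8, -0.0]
width: 85.1
gripper_force: 0.0
clock: 14.02
eef_pos: [555.9, -315.9, 150.7]
tool_rot: [-3.141, -0.001, 1.664]
force: [0.8, 0.5, 1.1]
width: 85.3
gripper_force: 0.0
```

View pics/w6.png

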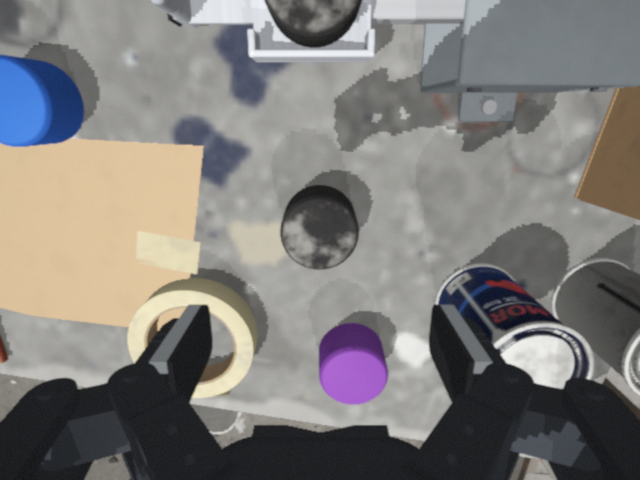

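```bash
(python3 -m handwheel '[[[0,0,0],[-0.004,0,0.03],0],[[0,0,0],[0,0,0.035],0],[[0,0,0],[0,0,0.035],0],[[0,0,0],[0,0,0.03],0],[[0,0,0],[0,0,0.012],0]]'
python3 -m handwheel '[[[0,0,0],[0,0,0],0],[[0,0,0],[0,0,0],1],[[0,0,0],[0,0,0],1],[[0,0,0],[0,0,0],1],[[0,0,0],[0,0,0],1]]'
python3 -m handwheel '[[[0,0,0],[0,0,0],1],[[0,0,0],[0,0,0],1],[[0,0,0],[0,0,0],1]]'
python3 -m handwheel '[[[0,0,0],[0,0,-0.02],1],[[0,0,0],[0,0,-0.035],1],[[0,0,0],[0,0,-0.035],1],[[0,0,0],[0,0,-0.03],1],[[0,0,0],[0,0,0],1]]'
python3 -m handwheel '[[[0,0,0],[0,0,0],1],[[0,0,0],[0,0,0],1]]'
) | grep -E 'clock|eef|rot|width|force:'
python3 e.py 4
cat > c.py <<'E'
# held cap: silhouette row extremes in the wrist picture near column cx -> centre along tool x
import sys
from h import *
im=cam('wrist'); save(im,sys.argv[1]); g=im['pixels'].astype(int); m=g.max(2)
c=g[:,300:340].mean(1); 
print('rows', [(r,int(c[r].mean())) for r in range(222,250,2)], [(r,int(c[r].mean())) for r in range(396,420,2)])
E
python3 c.py w7.png
```

```text
clock: 14.48
eef_pos: [554.3, -317.2, 5.3]
tool_rot: [-3.136, -0.004, 1.668]
force: [-0.7, 0.6, -0.7]
width: 85.6
gripper_force: 0.0
clock: 14.9
eef_pos: [558.7, -321.1, 12.2]
tool_rot: [3.137, 0.002, 1.665]
force: [-0.2, 0.5, 6.2]
width: 54.5
gripper_force: 63.8
clock: 15.15
eef_pos: [558.7, -321.0, 12.2]
tool_rot: [3.137, 0.002, 1.665]
force: [-1.4, -0.2, 7.1]
width: 54.7
gripper_force: 63.8
clock: 15.57
eef_pos: [561.1, -322.4, 137.4]
tool_rot: [3.13, 0.007, 1.664]
force: [0.5, -0.2, -0.7]
width: 54.7
gripper_force: 63.4
clock: 15.73
eef_pos: [556.2, -320.7, 129.8]
tool_rot: [3.142, 0.001, 1.664]
force: [-0.3, 0.7, -0.9]
width: 54.6
gripper_force: 63.4
tool delta [ 2.194e+02 -4.900e+00 -1.000e-01] z 129.8
rows [(222, 173), (224, 176), (226, 178), (228, 180), (230, 179), (232, 173), (234, 108), (236, 41), (238, 32), (240, 32), (242, 33), (244, 33), (246, 34), (248, 34)] [(396, 94), (398, 113), (400, 167), (402, 176), (404, 176), (406, 175), (408, 176), (410, 175), (412, 174), (414, 175), (416, 177), (418, 180)]
```

```bash
(python3 -m handwheel '[[[0,0,0],[0.0364,-0.0008,0],1],[[0,0,0],[0.0364,-0.0008,0],1],[[0,0,0],[0.0364,-0.0008,0],1],[[0,0,0],[0.0364,-0.0008,0],1],[[0,0,0],[0.0364,-0.0008,0],1]]'
python3 -m handwheel '[[[0,0,0],[0.0362,-0.0008,0],1],[[0,0,0],[0,0,0.02],1],[[0,0,0],[0,0,0.02],1],[[0,0,0],[0,0,0],1],[[0,0,0],[0,0,0],1]]'
) | grep -E 'clock|eef|rot|width|force:'
python3 e.py 4;python3 -c "
from h import *; im=cam('wrist'); save(im,'w8.png');"
```

```text
clock: 16.2
eef_pos: [534.0, -138.0, 127.9]
tool_rot: [-3.139, -0.001, 1.664]
force: [1.2, 0.6, -0.3]
width: 54.4
gripper_force: 63.4
clock: 16.62
eef_pos: [529.8, -103.6, 87.8]
tool_rot: [-3.137, -0.001, 1.665]
force: [-0.6, 0.1, 0.1]
width: 54.5
gripper_force: 63.4
tool delta [ 0.8  1.1 -0. ] z 87.8
```

View pics/w8.png

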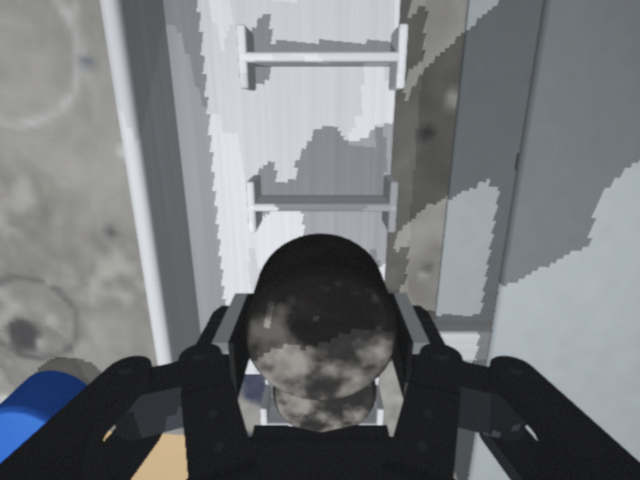

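```bash
(python3 -m handwheel '[[[0,0,0],[-0.0005,0.001,0],1],[[0,0,0],[0,0,0.015],1],[[0,0,0],[0,0,0.015],1],[[0,0,0],[0,0,0],1],[[0,0,0],[0,0,0],1]]'
python3 -m handwheel '[[[0,0,0],[0,0,0.007],1],[[0,0,0],[0,0,0.007],1],[[0,0,0],[0,0,0],1],[[0,0,0],[0,0,0],1]]'
python3 -m handwheel '[[[0,0,0],[0,0,0.003],1],[[0,0,0],[0,0,0],1],[[0,0,0],[0,0,0],1]]'
) | grep -E 'clock|eef|rot|width|force:'
```

```text
clock: 17.08
eef_pos: [532.4, -104.5, 59.6]
tool_rot: [-3.141, 0.0, 1.664]
force: [0.4, -0.0, -0.9]
width: 54.3
gripper_force: 63.4
clock: 17.42
eef_pos: [532.2, -104.1, 45.2]
tool_rot: [-3.141, -0.0, 1.665]
force: [-0.1, 0.4, -0.1]
width: 54.3
gripper_force: 63.4
clock: 17.67
eef_pos: [532.4, -104.1, 42.3]
tool_rot: [3.142, 0.0, 1.665]
force: [0.2, -0.4, -0.1]
width: 54.7
gripper_force: 63.4
```

```bash
(python3 -m handwheel '[[[0,0,0],[0,0,0.002],1],[[0,0,0],[0,0,0],1],[[0,0,0],[0,0,0],0],[[0,0,0],[0,0,0],0],[[0,0,0],[0,0,0],0]]'
python3 -m handwheel '[[[0,0,0],[0,0,0],0],[[0,0,0],[0,0,0],0]]'
python3 -m handwheel '[[[0,0,0],[0,0,-0.02],0],[[0,0,0],[0,0,-0.03],0],[[0,0,0],[0,0,-0.035],0],[[0,0,0],[0,0,-0.025],0],[[0,0,0],[0,0,0],0]]'
python3 -m handwheel '[[[0,0,0],[0.0366,0.0069,0],0],[[0,0,0],[0.0366,0.0069,0],0],[[0,0,0],[0.0366,0.0069,0],0],[[0,0,0],[0.0366,0.0069,0],0],[[0,0,0],[0.0366,0.0069,0],0]]'
python3 -m handwheel '[[[0,0,0],[0.0366,0.0069,0],0],[[0,0,0],[0.0366,0.0069,0],0],[[0,0,0],[0.0366,0.0069,0],0],[[0,0,0],[0.0366,0.0069,0],0],[[0,0,0],[0.0366,0.0069,0],0]]'
python3 -m handwheel '[[[0,0,0],[0.0366,0.0069,0],0],[[0,0,0],[0,0,0],0],[[0,0,0],[0,0,0],0],[[0,0,0],[0,0,0],0]]'
) | grep -E 'clock|eef|rot|width|force:'
python3 -c "
from h import *; im=cam('wrist'); save(im,'w9.png');"
```

```text
clock: 18.08
eef_pos: [532.5, -104.1, 40.4]
tool_rot: [3.141, 0.0, 1.665]
force: [0.4, 0.9, -0.0]
width: 85.2
gripper_force: 0.0
clock: 18.25
eef_pos: [532.5, -104.1, 40.4]
tool_rot: [3.141, 0.0, 1.665]
force: [0.3, 0.1, -0.1]
width: 85.3
gripper_force: 0.0
clock: 18.67
eef_pos: [535.8, -104.3, 155.2]
tool_rot: [3.133, 0.002, 1.665]
force: [0.8, 0.4, -0.9]
width: 85.7
gripper_force: 0.0
clock: 19.08
eef_pos: [549.2, 82.8, 149.9]
tool_rot: [-3.141, 0.0, 1.664]
force: [0.5, 0.9, 0.7]
width: 85.3
gripper_force: 0.0
clock: 19.5
eef_pos: [566.3, 268.3, 149.7]
tool_rot: [-3.141, 0.001, 1.665]
force: [1.3, 0.5, 0.0]
width: 85.4
gripper_force: 0.0
clock: 19.83
eef_pos: [569.8, 302.9, 149.4]
tool_rot: [-3.14, 0.002, 1.665]
force: [0.1, -0.4, -0.5]
width: 85.4
gripper_force: 0.0
```

View pics/w9.png

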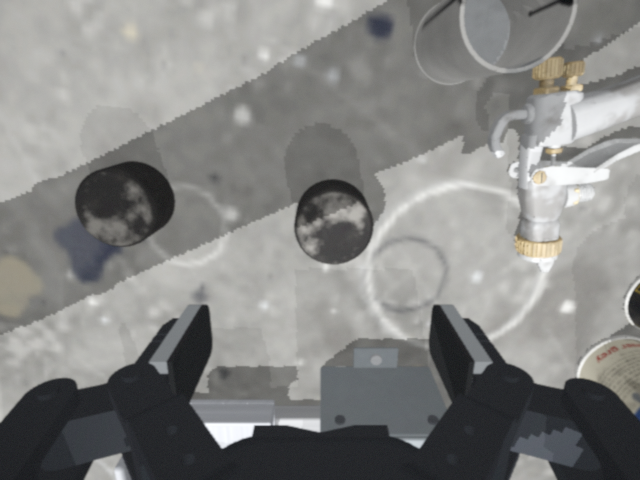

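```bash
(python3 -m handwheel '[[[0,0,0],[0.001,0.0095,0.03],0],[[0,0,0],[0,0,0.035],0],[[0,0,0],[0,0,0.035],0],[[0,0,0],[0,0,0.03],0],[[0,0,0],[0,0,0.01],0]]'
python3 -m handwheel '[[[0,0,0],[0,0,0],0],[[0,0,0],[0,0,0],1],[[0,0,0],[0,0,0],1],[[0,0,0],[0,0,0],1],[[0,0,0],[0,0,0],1]]'
python3 -m handwheel '[[[0,0,0],[0,0,0],1],[[0,0,0],[0,0,0],1],[[0,0,0],[0,0,0],1]]'
python3 -m handwheel '[[[0,0,0],[0,0,-0.02],1],[[0,0,0],[0,0,-0.035],1],[[0,0,0],[0,0,-0.035],1],[[0,0,0],[0,0,-0.03],1],[[0,0,0],[0,0,0],1]]'
python3 -m handwheel '[[[0,0,0],[0,0,0],1],[[0,0,0],[0,0,0],1]]'
) | grep -E 'clock|eef|rot|width|force:'
python3 e.py 2; python3 c.py w10.png
```

```text
clock: 20.3
eef_pos: [577.2, 301.2, 5.7]
tool_rot: [-3.135, 0.005, 1.662]
force: [-0.6, -0.3, -0.0]
width: 85.2
gripper_force: 0.0
clock: 20.72
eef_pos: [581.6, 306.6, 13.4]
tool_rot: [3.137, -0.002, 1.664]
force: [0.4, 0.4, 6.8]
width: 54.0
gripper_force: 63.7
clock: 20.97
eef_pos: [581.6, 306.7, 13.3]
tool_rot: [3.137, -0.002, 1.664]
force: [0.4, -0.9, 6.3]
width: 53.9
gripper_force: 63.8
clock: 21.38
eef_pos: [583.7, 308.6, 138.7]
tool_rot: [3.129, -0.006, 1.664]
force: [1.5, 1.0, 0.2]
width: 54.1
gripper_force: 63.5
clock: 21.55
eef_pos: [579.5, 305.4, 130.8]
tool_rot: [3.141, 0.0, 1.665]
force: [-0.4, -0.9, -0.6]
width: 54.1
gripper_force: 63.5
tool delta [-265.7  -87.2    0. ] z 130.8
rows [(222, 198), (224, 197), (226, 195), (228, 194), (230, 194), (232, 195), (234, 196), (236, 197), (238, 190), (240, 105), (242, 46), (244, 39), (246, 39), (248, 39)] [(396, 82), (398, 81), (400, 84), (402, 103), (404, 123), (406, 126), (408, 126), (410, 126), (412, 127), (414, 127), (416, 122), (418, 116)]
```

```bash
(python3 -m handwheel '[[[0,0,0],[-0.033,-0.0109,0],1],[[0,0,0],[-0.033,-0.0109,0],1],[[0,0,0],[-0.033,-0.0109,0],1],[[0,0,0],[-0.033,-0.0109,0],1],[[0,0,0],[-0.033,-0.0109,0],1]]'
python3 -m handwheel '[[[0,0,0],[-0.033,-0.0109,0],1],[[0,0,0],[-0.033,-0.0109,0],1],[[0,0,0],[-0.033,-0.0109,0],1],[[0,0,0],[0,0,0],1],[[0,0,0],[0,0,0],1]]'
python3 -m handwheel '[[[0,0,0],[0,0,0.02],1],[[0,0,0],[0,0,0.02],1],[[0,0,0],[0,0,0],1],[[0,0,0],[0,0,0],1]]'
) | grep -E 'clock|eef|rot|width|force:'
python3 e.py 2;python3 - <<'E'
from h import *
im=cam('wrist'); save(im,'w11.png'); g=im['pixels'].mean(2)
c=g[:,290:315].mean(1); print([(r,int(c[r])) for r in range(195,222,2)])
c=g[:,350:380].mean(1); print([(r,int(c[r])) for r in range(195,222,2)])
E
```

```text
clock: 22.02
eef_pos: [539.1, 134.5, 128.9]
tool_rot: [-3.139, 0.001, 1.665]
force: [0.9, 0.1, -0.4]
width: 54.2
gripper_force: 63.5
clock: 22.43
eef_pos: [516.1, 31.7, 129.1]
tool_rot: [-3.138, 0.001, 1.66]
force: [0.2, 1.2, -0.1]
width: 53.9
gripper_force: 63.5
clock: 22.77
eef_pos: [516.5, 36.1, 89.3]
tool_rot: [-3.139, -0.001, 1.667]
force: [0.6, 0.2, -0.8]
width: 54.0
gripper_force: 63.4
tool delta [-3.4  0.7 -0. ] z 89.3
[(195, 140), (197, 140), (199, 140), (201, 133), (203, 107), (205, 112), (207, 111), (209, 111), (211, 126), (213, 144), (215, 142), (217, 144), (219, 191), (221, 198)]
[(195, 140), (197, 140), (199, 140), (201, 133), (203, 107), (205, 111), (207, 110), (209, 109), (211, 123), (213, 150), (215, 153), (217, 154), (219, 158), (221, 161)]
```

View pics/w11.png

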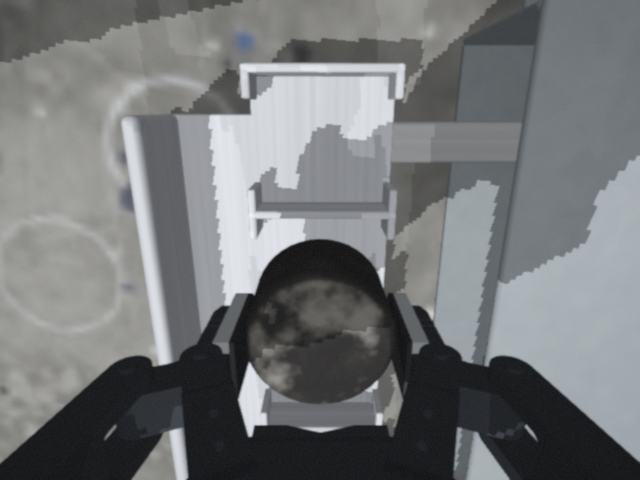

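```bash
(python3 -m handwheel '[[[0,0,0],[-0.0023,0.0005,0],1],[[0,0,0],[0,0,0.015],1],[[0,0,0],[0,0,0.015],1],[[0,0,0],[0,0,0],1],[[0,0,0],[0,0,0],1]]'
python3 -m handwheel '[[[0,0,0],[0,0,0.007],1],[[0,0,0],[0,0,0.007],1],[[0,0,0],[0,0,0],1],[[0,0,0],[0,0,0],1]]'
python3 -m handwheel '[[[0,0,0],[0,0,0.003],1],[[0,0,0],[0,0,0],1],[[0,0,0],[0,0,0],1]]'
) | grep -E 'clock|eef|rot|width|force:'; python3 e.py 2
```

```text
clock: 23.23
eef_pos: [518.3, 32.6, 60.7]
tool_rot: [-3.142, 0.0, 1.665]
force: [-0.3, -0.2, 0.2]
width: 53.9
gripper_force: 63.4
clock: 23.57
eef_pos: [518.1, 32.4, 46.2]
tool_rot: [-3.141, 0.0, 1.665]
force: [0.7, -0.1, -0.1]
width: 53.9
gripper_force: 63.4
clock: 23.82
eef_pos: [518.2, 32.4, 43.3]
tool_rot: [3.142, 0.0, 1.665]
force: [0.2, 0.5, -0.6]
width: 54.2
gripper_force: 63.4
tool delta [ 0.3 -0.6 -0. ] z 43.3
```

```bash
(python3 -m handwheel '[[[0,0,0],[0,0,0.002],1],[[0,0,0],[0,0,0],1],[[0,0,0],[0,0,0],0],[[0,0,0],[0,0,0],0],[[0,0,0],[0,0,0],0]]'
python3 -m handwheel '[[[0,0,0],[0,0,0],0],[[0,0,0],[0,0,0],0]]'
python3 -m handwheel '[[[0,0,0],[0,0,-0.02],0],[[0,0,0],[0,0,-0.03],0],[[0,0,0],[0,0,-0.035],0],[[0,0,0],[0,0,-0.025],0],[[0,0,0],[0,0,0],0]]'
python3 -m handwheel '[[[0,0,0],[0.0349,-0.0084,0],0],[[0,0,0],[0.0349,-0.0084,0],0],[[0,0,0],[0.0349,-0.0084,0],0],[[0,0,0],[0.0349,-0.0084,0],0],[[0,0,0],[0.0349,-0.0084,0],0]]'
python3 -m handwheel '[[[0,0,0],[0.0349,-0.0084,0],0],[[0,0,0],[0.0349,-0.0084,0],0],[[0,0,0],[0.0349,-0.0084,0],0],[[0,0,0],[0,0,0],0],[[0,0,0],[0,0,0],0]]'
python3 -m handwheel '[[[0,0,0],[0,0,0],0],[[0,0,0],[0,0,0],0]]'
) | grep -E 'clock|eef|rot|width|force:'
python3 - <<'E'
from h import *
im=cam('wrist'); save(im,'w12.png'); T=tool()
m=(im['pixels'].max(2)<75).astype(np.uint8); m[290:]=0
m=cv2.morphologyEx(m,cv2.MORPH_CLOSE,np.ones((15,15)))
c,l,st,ce=cv2.connectedComponentsWithStats(m)
for i in range(1,c):
    if st[i,4]>2000:
        x,y,w,h,a=st[i]; u,v=x+w/2,y+h/2; p=onz(im,u,v,19); print(st[i],p.round(1),(T[:3,:3].T@(p-T[:3,3])).round(1))
E
```

```text
clock: 24.23
eef_pos: [518.3, 32.5, 41.4]
tool_rot: [3.141, -0.0, 1.665]
force: [0.5, 0.8, 0.1]
width: 85.1
gripper_force: 0.0
clock: 24.4
eef_pos: [518.3, 32.5, 41.4]
tool_rot: [3.141, 0.0, 1.665]
force: [-0.3, -0.1, 0.4]
width: 85.4
gripper_force: 0.0
clock: 24.82
eef_pos: [521.5, 33.1, 156.1]
tool_rot: [3.132, -0.0, 1.664]
force: [0.5, -0.4, -0.8]
width: 85.4
gripper_force: 0.0
clock: 25.23
eef_pos: [459.1, 203.4, 150.9]
tool_rot: [-3.141, 0.0, 1.664]
force: [0.1, 1.1, 1.2]
width: 85.2
gripper_force: 0.0
clock: 25.65
eef_pos: [423.5, 306.7, 150.9]
tool_rot: [-3.141, -0.001, 1.67]
force: [-0.0, -1.1, -0.2]
width: 85.1
gripper_force: 0.0
clock: 25.82
eef_pos: [425.6, 302.4, 150.9]
tool_rot: [-3.141, 0.002, 1.663]
force: [-0.2, -0.2, -0.5]
width: 85.3
gripper_force: 0.0
[ 281  178   78   81 4234] [426.  303.7  19. ] [  1.6   0.4 132. ]
```

```bash
(python3 -m handwheel '[[[0,0,0],[0.002,0,0.03],0],[[0,0,0],[0,0,0.035],0],[[0,0,0],[0,0,0.035],0],[[0,0,0],[0,0,0.03],0],[[0,0,0],[0,0,0.011],0]]'
python3 -m handwheel '[[[0,0,0],[0,0,0],0],[[0,0,0],[0,0,0],1],[[0,0,0],[0,0,0],1],[[0,0,0],[0,0,0],1],[[0,0,0],[0,0,0],1]]'
python3 -m handwheel '[[[0,0,0],[0,0,0],1],[[0,0,0],[0,0,0],1],[[0,0,0],[0,0,0],1]]'
python3 -m handwheel '[[[0,0,0],[0,0,-0.02],1],[[0,0,0],[0,0,-0.035],1],[[0,0,0],[0,0,-0.035],1],[[0,0,0],[0,0,-0.03],1],[[0,0,0],[0,0,0],1]]'
python3 -m handwheel '[[[0,0,0],[0,0,0],1],[[0,0,0],[0,0,0],1]]'
) | grep -E 'clock|eef|rot|width|force:'
python3 e.py 1; python3 c.py w13.png
```

```text
clock: 26.28
eef_pos: [423.9, 303.1, 6.9]
tool_rot: [-3.137, 0.004, 1.663]
force: [0.1, -0.3, 0.2]
width: 85.0
gripper_force: 0.0
clock: 26.7
eef_pos: [426.3, 306.8, 12.7]
tool_rot: [3.138, -0.002, 1.664]
force: [-0.1, -1.0, 4.2]
width: 54.2
gripper_force: 63.2
clock: 26.95
eef_pos: [426.3, 306.8, 12.6]
tool_rot: [3.138, -0.002, 1.664]
force: [0.3, -0.4, 5.8]
width: 54.2
gripper_force: 63.2
clock: 27.37
eef_pos: [428.3, 308.9, 137.3]
tool_rot: [3.131, -0.007, 1.664]
force: [0.5, 1.2, 0.2]
width: 54.1
gripper_force: 63.4
clock: 27.53
eef_pos: [425.2, 305.8, 131.2]
tool_rot: [3.14, -0.0, 1.664]
force: [-0.2, -0.0, -1.1]
width: 53.6
gripper_force: 63.4
tool delta [-212.6   66.1    0. ] z 131.2
rows [(222, 148), (224, 149), (226, 150), (228, 151), (230, 152), (232, 152), (234, 151), (236, 151), (238, 150), (240, 149), (242, 136), (244, 69), (246, 41), (248, 39)] [(396, 112), (398, 106), (400, 102), (402, 104), (404, 111), (406, 126), (408, 158), (410, 170), (412, 168), (414, 170), (416, 170), (418, 164)]
```

```bash
(python3 -m handwheel '[[[0,0,0],[-0.035,0.011,0],1],[[0,0,0],[-0.035,0.011,0],1],[[0,0,0],[-0.035,0.011,0],1],[[0,0,0],[-0.035,0.011,0],1],[[0,0,0],[-0.035,0.011,0],1]]'
python3 -m handwheel '[[[0,0,0],[-0.035,0.011,0],1],[[0,0,0],[0,0,0.02],1],[[0,0,0],[0,0,0.02],1],[[0,0,0],[0,0,0],1],[[0,0,0],[0,0,0],1]]'
python3 -m handwheel '[[[0,0,0],[0,0,0],1],[[0,0,0],[0,0,0],1]]'
) | grep -E 'clock|eef|rot|width|force:'
python3 e.py 1;python3 - <<'E'
from h import *
im=cam('wrist'); save(im,'w14.png'); g=im['pixels'].mean(2); T=tool()
for a,b in((270,300),(350,380)):
    c=g[:,a:b].mean(1); print([(r,int(c[r])) for r in range(180,240,2)])
for z in (207,215): w=onz(im,320,z,49); print((T[:3,:3].T@(w-T[:3,3])).round(1))
E
```

```text
clock: 28.0
eef_pos: [495.6, 135.2, 129.1]
tool_rot: [-3.139, 0.001, 1.665]
force: [0.5, -0.5, 0.1]
width: 53.9
gripper_force: 63.4
clock: 28.42
eef_pos: [508.8, 103.1, 88.9]
tool_rot: [-3.137, 0.0, 1.665]
force: [-0.3, 0.3, -0.6]
width: 53.9
gripper_force: 63.4
clock: 28.58
eef_pos: [510.6, 104.2, 91.0]
tool_rot: [3.141, -0.0, 1.666]
force: [0.6, 0.3, 0.1]
width: 54.0
gripper_force: 63.4
tool delta [-3.9 -0.1 -0. ] z 91.0
[(180, 115), (182, 115), (184, 117), (186, 123), (188, 122), (190, 122), (192, 121), (194, 119), (196, 119), (198, 117), (200, 141), (202, 142), (204, 139), (206, 143), (208, 141), (210, 150), (212, 192), (214, 202), (216, 201), (218, 229), (220, 254), (222, 255), (224, 255), (226, 255), (228, 255), (230, 255), (232, 255), (234, 255), (236, 255), (238, 255)]
[(180, 112), (182, 113), (184, 113), (186, 113), (188, 114), (190, 114), (192, 115), (194, 117), (196, 117), (198, 117), (200, 137), (202, 139), (204, 138), (206, 141), (208, 138), (210, 145), (212, 175), (214, 185), (216, 187), (218, 182), (220, 188), (222, 188), (224, 188), (226, 189), (228, 190), (230, 190), (232, 190), (234, 190), (236, 190), (238, 190)]
[33.1  0.3 42.1]
[28.9  0.3 42.1]
```

```bash
(python3 -m handwheel '[[[0,0,0],[-0.0012,0,0],1],[[0,0,0],[0,0,0.015],1],[[0,0,0],[0,0,0.015],1],[[0,0,0],[0,0,0],1],[[0,0,0],[0,0,0],1]]'
python3 -m handwheel '[[[0,0,0],[0,0,0.007],1],[[0,0,0],[0,0,0.007],1],[[0,0,0],[0,0,0],1],[[0,0,0],[0,0,0],1]]'
python3 -m handwheel '[[[0,0,0],[0,0,0.004],1],[[0,0,0],[0,0,0],1],[[0,0,0],[0,0,0],1]]'
) | grep -E 'clock|eef|rot|width|force:'; python3 e.py 1
```

```text
clock: 29.05
eef_pos: [510.1, 102.1, 60.4]
tool_rot: [-3.141, 0.0, 1.665]
force: [-0.6, -0.3, 0.4]
width: 54.0
gripper_force: 63.4
clock: 29.38
eef_pos: [510.3, 102.0, 46.1]
tool_rot: [-3.141, 0.0, 1.665]
force: [-0.1, 0.4, 0.1]
width: 54.5
gripper_force: 63.4
clock: 29.63
eef_pos: [510.4, 102.0, 42.3]
tool_rot: [-3.141, 0.0, 1.665]
force: [0.5, 0.4, -0.0]
width: 54.0
gripper_force: 63.4
tool delta [-1.8  0.3  0. ] z 42.3
```

```bash
(python3 -m handwheel '[[[0,0,0],[0,0,0.002],1],[[0,0,0],[0,0,0],1],[[0,0,0],[0,0,0],0],[[0,0,0],[0,0,0],0],[[0,0,0],[0,0,0],0]]'
python3 -m handwheel '[[[0,0,0],[0,0,0],0],[[0,0,0],[0,0,0],0]]'
python3 -m handwheel '[[[0,0,0],[0,0,-0.02],0],[[0,0,0],[0,0,-0.03],0],[[0,0,0],[0,0,-0.035],0],[[0,0,0],[0,0,-0.035],0],[[0,0,0],[0,0,-0.035],0]]'
python3 -m handwheel '[[[0,0,0],[-0.0355,-0.0198,-0.01],0],[[0,0,0],[-0.0355,-0.0198,-0.01],0],[[0,0,0],[-0.0355,-0.0198,-0.01],0],[[0,0,0],[-0.0355,-0.0198,-0.01],0],[[0,0,0],[0,0,0],0]]'
python3 -m handwheel '[[[0,0,0],[0,0,0],0],[[0,0,0],[0,0,0],0]]'
) | grep -E 'clock|eef|rot|width|force:'
python3 - <<'E'
from h import *
w=cam('wrist')['pixels'][0:400,150:550]; s=cam('scene')['pixels'][150:400,100:500]; d=cam('side')['pixels'][160:400,200:600]
A=np.zeros((600,800,3),np.uint8); A[:400,:400]=w; A[:250,400:]=s; A[250:490,400:]=d
cv2.imwrite('pics/fin.png',A[:,:,::-1])
E
```

```text
clock: 30.05
eef_pos: [510.6, 102.1, 40.4]
tool_rot: [3.141, -0.0, 1.665]
force: [0.4, 0.6, -0.6]
width: 84.9
gripper_force: 0.0
clock: 30.22
eef_pos: [510.5, 102.1, 40.4]
tool_rot: [3.141, -0.0, 1.665]
force: [-0.4, -0.2, 0.2]
width: 85.3
gripper_force: 0.0
clock: 30.63
eef_pos: [509.9, 102.0, 196.9]
tool_rot: [-3.141, -0.0, 1.665]
force: [0.6, -0.1, 0.6]
width: 85.3
gripper_force: 0.0
clock: 31.05
eef_pos: [441.7, -54.9, 236.0]
tool_rot: [-3.139, 0.006, 1.653]
force: [-0.3, -1.0, -0.9]
width: 85.3
gripper_force: 0.0
clock: 31.22
eef_pos: [445.5, -45.9, 235.4]
tool_rot: [3.141, -0.0, 1.664]
force: [0.8, 1.0, 0.1]
width: 85.4
gripper_force: 0.0
```

View pics/fin.png

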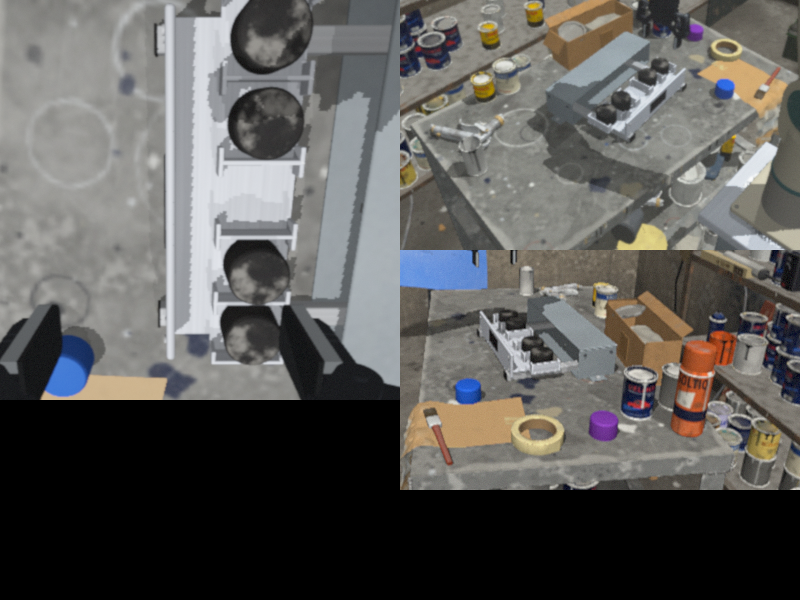

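```bash
(python3 -m handwheel '[[[0,0,0],[-0.002,-0.018,0],1],[[0,0,0],[0,-0.018,0],1],[[0,0,0],[0,0,0.037],1],[[0,0,0],[0,0,0],1],[[0,0,0],[0,0,0],1]]'
python3 -m handwheel '[[[0,0,0],[0,0,0],1],[[0,0,0],[0,0,0],1],[[0,0,0],[0,0,0],1],[[0,0,0],[0,0,0],1],[[0,0,0],[0,0,0],1]]'
python3 -m handwheel '[[[0,0,0],[0,0,0],1],[[0,0,0],[0,0,0],1],[[0,0,0],[0,0,0],1]]'
) | grep -E 'clock|eef|rot|width|force:'; python3 e.py 427 -50.4
```

```text
clock: 31.78
eef_pos: [408.8, -50.2, 197.3]
tool_rot: [-3.138, -0.001, 1.668]
force: [0.4, 0.1, 0.6]
width: 25.5
gripper_force: 0.0
clock: 32.2
eef_pos: [410.0, -51.5, 198.7]
tool_rot: [3.14, 0.0, 1.665]
force: [0.0, -0.4, -0.6]
width: 0.0
gripper_force: 0.0
clock: 32.45
eef_pos: [409.6, -51.5, 198.2]
tool_rot: [3.141, 0.0, 1.665]
force: [0.6, -0.0, 0.4]
width: -0.0
gripper_force: 0.0
tool delta [-0.5 17.4  0. ] z 198.2
```

```bash
(python3 -m handwheel '[[[0,0,0],[0,0,0.03],1],[[0,0,0],[0,0,0.04],1],[[0,0,0],[0,0,0.04],1],[[0,0,0],[0,0,0.03],1],[[0,0,0],[0,0,0.02],1]]'
python3 -m handwheel '[[[0,0,0],[0,0.006,0],1],[[0,0,0],[0,0.005,0],1],[[0,0,0],[0,0,0],1],[[0,0,0],[0,0,0],1]]'
python3 -m handwheel '[[[0,0,0],[0,0.004,0],1],[[0,0,0],[0,0.004,0],1],[[0,0,0],[0,0,0],1],[[0,0,0],[0,0,0],1]]'
) | grep -E 'clock|eef|rot|force:'
```

```text
clock: 32.87
eef_pos: [405.0, -53.3, 43.4]
tool_rot: [-3.128, 0.005, 1.665]
force: [-0.8, -0.9, 0.4]
gripper_force: 0.0
clock: 33.2
eef_pos: [421.5, -51.3, 47.9]
tool_rot: [3.141, 0.002, 1.664]
force: [0.1, -0.7, -0.3]
gripper_force: 0.0
clock: 33.53
eef_pos: [428.0, -50.7, 47.0]
tool_rot: [-3.139, 0.003, 1.665]
force: [0.1, 0.6, 0.4]
gripper_force: 0.0
```

```bash
(python3 -m handwheel '[[[0,0,0],[0,-0.001,0.005],1],[[0,0,0],[0,0,0.004],1],[[0,0,0],[0,0,0],1]]'
python3 -m handwheel '[[[0,0,0],[0,0.004,0],1],[[0,0,0],[0,0.005,0],1],[[0,0,0],[0,0.006,0],1],[[0,0,0],[0,0.007,0],1],[[0,0,0],[0,0.007,0],1]]'
python3 -m handwheel '[[[0,0,0],[0,0.007,0],1],[[0,0,0],[0,0.007,0],1],[[0,0,0],[0,0.007,0],1],[[0,0,0],[0,0.007,0],1],[[0,0,0],[0,0.007,0],1]]'
python3 -m handwheel '[[[0,0,0],[0,0.007,0],1],[[0,0,0],[0,0.007,0],1],[[0,0,0],[0,0.007,0],1],[[0,0,0],[0,0.007,0],1],[[0,0,0],[0,0.007,0],1]]'
python3 -m handwheel '[[[0,0,0],[0,0.007,0],1],[[0,0,0],[0,0.006,0],1],[[0,0,0],[0,0.005,0],1],[[0,0,0],[0,0,0],1],[[0,0,0],[0,0,0],1]]'
) | grep -E 'clock|eef|rot|force:'
```

```text
clock: 33.78
eef_pos: [426.3, -50.6, 36.9]
tool_rot: [-3.138, 0.002, 1.665]
force: [0.5, 0.1, -0.6]
gripper_force: 0.0
clock: 34.2
eef_pos: [451.0, -48.4, 37.1]
tool_rot: [-3.13, 0.004, 1.665]
force: [-9.9, 0.2, 6.2]
gripper_force: 4.8
clock: 34.62
eef_pos: [485.3, -45.2, 37.0]
tool_rot: [-3.129, 0.004, 1.665]
force: [-11.1, 0.0, 8.0]
gripper_force: 5.6
clock: 35.03
eef_pos: [518.7, -42.1, 36.7]
tool_rot: [-3.125, 0.004, 1.665]
force: [-16.3, -0.1, 12.6]
gripper_force: 8.3
clock: 35.45
eef_pos: [527.9, -41.5, 35.6]
tool_rot: [-3.11, 0.006, 1.665]
force: [-27.2, 0.3, 17.4]
gripper_force: 14.1
```

Run:
```python
from h import *
for n in('scene','side','wrist'):
    im=cam(n); np.savez('jam_'+n,**{k:v for k,v in im.items()}); save(im,'jam_'+n+'.png')
    m=(im['pixels'].max(2)<60).astype(np.uint8)
    if n=='wrist': m[300:]=0
    # project expected tray region
    c,l,st,ce=cv2.connectedComponentsWithStats(m)
    for i in range(1,c):
        x,y,w,h,a=st[i]
        if a<40: continue
        u,v=ce[i]; p=onz(im,u,v,60)
        if 380<p[0]<760 and -300<p[1]<300: print(n,st[i],p.round(0)[:2])
S=cam('scene'); D=cam('side')
# hood front edge & expected cap tops
ux=np.array([.9953,.0972]); uy=np.array([-.0972,.9953])
w3=np.array([524.2,-35])+ux*(115-13.7)
for k in(1,2,4,5):
    p=w3+uy*68*(3-k); print(k,p.round(),[np.round(proj(S,(*p,z))) for z in(27,65)],[np.round(proj(D,(*p,z))) for z in(27,65)])
```

```text
scene [317 191  33  49 813] [ 595. -111.]
scene [287 232  16  14 128] [590.  53.]
scene [322 234   8  13  55] [527.  -2.]
scene [273 245  15  14 138] [582. 122.]
side [ 306  187   47   62 1409] [588. 154.]
side [275 231  31   7 124] [445.  28.]
side [330 241   4  15  44] [536. -85.]
side [358 243  21  24 178] [ 614. -154.]
wrist [567   0  73   2  82] [594.  73.]
wrist [  504    38   129   183 12964] [594.  41.]
wrist [352 199  11 101 878] [539.  -6.]
wrist [317 290   7  10  70] [528. -23.]
1 [612. 110.] [array([278., 254.]), array([277., 244.])] [array([339., 230.]), array([340., 218.])]
2 [618.  43.] [array([293., 242.]), array([292., 232.])] [array([348., 238.]), array([348., 226.])]
4 [632. -93.] [array([320., 220.]), array([320., 210.])] [array([367., 258.]), array([368., 245.])]
5 [ 638. -161.] [array([333., 209.]), array([333., 200.])] [array([378., 269.]), array([378., 255.])]
```

```bash
(python3 -m handwheel '[[[0,0,0],[0,-0.01,0],1],[[0,0,0],[0,-0.02,0],1],[[0,0,0],[0,-0.03,0],1],[[0,0,0],[0,-0.02,-0.03],1],[[0,0,0],[0,0,-0.04],1]]'
python3 -m handwheel '[[[0,0,0],[0,-0.01,-0.041],1],[[0,0,0],[0,-0.01,-0.041],1],[[0,0,0],[0,-0.01,-0.038],1],[[0,0,0],[0,0,-0.01],1],[[0,0,0],[0,0,0],1]]'
python3 -m handwheel '[[[0,0,0],[0,0,0],1],[[0,0,0],[0,0,0],1],[[0,0,0],[0,0,0],1],[[0,0,0],[0,0,0],1],[[0,0,0],[0,0,0],1]]'
python3 -m handwheel '[[[0,0,0],[0,0,0],1],[[0,0,0],[0,0,0],1],[[0,0,0],[0,0,0],1],[[0,0,0],[0,0,0],1],[[0,0,0],[0,0,0],1]]'
python3 -m handwheel '[[[0,0,0],[0,0,0],1],[[0,0,0],[0,0,0],1],[[0,0,0],[0,0,0],1],[[0,0,0],[0,0,0],1],[[0,0,0],[0,0,0],1]]'
) | grep -E 'clock|eef|rot|force:'
cat > m.py <<'E'
from h import *
ux=np.array([.9953,.0972]); uy=np.array([-.0972,.9953]); w3=np.array([524.2,-35.])
im=cam('wrist'); save(im,'over%.1f.png'%ctrl.read_state()['clock']); g=im['pixels'].max(2)
m=cv2.morphologyEx((g<100).astype(np.uint8),cv2.MORPH_CLOSE,np.ones((9,9)))
def hull(p,z0=27):
    a=np.linspace(0,2*np.pi,60); q=[proj(im,(*(p+r*np.array([np.cos(t),np.sin(t)])),z)) for r,z in((29,z0),(25.7,z0+38)) for t in a]
    q=np.array(q); return q.min(0).round(0),q.max(0).round(0)
c,l,st,ce=cv2.connectedComponentsWithStats(m)
for i in range(1,c):
    x,y,w,h,a=st[i]
    if a>1500: print('blob',(x,y),(x+w,y+h),a)
for k in range(1,6): print(k,*hull(w3+uy*68*(3-k)))
E
python3 m.py
```

```text
clock: 36.12
eef_pos: [456.0, -47.8, 105.5]
tool_rot: [-3.125, 0.003, 1.666]
force: [0.3, -0.1, 0.5]
gripper_force: 0.0
clock: 36.53
eef_pos: [436.6, -49.6, 239.7]
tool_rot: [3.137, 0.005, 1.664]
force: [0.7, -0.0, -0.8]
gripper_force: 0.0
clock: 36.95
eef_pos: [434.1, -49.2, 235.6]
tool_rot: [-3.137, 0.001, 1.666]
force: [-0.3, 0.6, 0.5]
gripper_force: 0.0
clock: 37.37
eef_pos: [434.5, -49.5, 236.6]
tool_rot: [-3.139, 0.002, 1.665]
force: [0.1, 0.3, 0.0]
gripper_force: 0.0
clock: 37.78
eef_pos: [434.5, -49.5, 236.6]
tool_rot: [-3.139, 0.002, 1.665]
force: [-0.2, 0.2, 0.9]
gripper_force: 0.0
blob (np.int32(18), np.int32(0)) (np.int32(150), np.int32(259)) 20755
blob (np.int32(392), np.int32(0)) (np.int32(566), np.int32(156)) 14656
blob (np.int32(0), np.int32(237)) (np.int32(640), np.int32(480)) 74516
1 [394. -21.] [478.  68.]
2 [389.  80.] [467. 149.]
3 [385. 160.] [457. 229.]
4 [382. 231.] [449. 299.]
5 [379. 293.] [442. 361.]
```

```bash
cat >> m.py <<'E'
print('---')
px=im['pixels'].astype(int)
for k in (1,2,3,4,5):
    lo,hi=hull(w3+uy*68*(3-k)); x0,x1=int(lo[0])-22,int(hi[0])+22; y0,y1=max(0,int(lo[1])-10),int(hi[1])+10
    for th in(60,90):
        mm=cv2.morphologyEx((g[y0:y1,x0:x1]<th).astype(np.uint8),cv2.MORPH_OPEN,np.ones((5,5)))
        c,l,st,ce=cv2.connectedComponentsWithStats(mm)
        for i in range(1,c):
            if st[i,4]>150: x,y,w,h,a=st[i]; print(k,th,(x+x0,y+y0),(x+x0+w,y+y0+h),a)
E
python3 m.py | sed -n '/---/,$p'
```

```text
---
1 60 (np.int32(396), np.int32(0)) (np.int32(465), np.int32(70)) 2171
1 60 (np.int32(452), np.int32(28)) (np.int32(473), np.int32(54)) 362
1 90 (np.int32(396), np.int32(0)) (np.int32(500), np.int32(71)) 4452
1 90 (np.int32(480), np.int32(49)) (np.int32(500), np.int32(78)) 514
2 60 (np.int32(392), np.int32(87)) (np.int32(427), np.int32(149)) 1003
2 60 (np.int32(414), np.int32(107)) (np.int32(468), np.int32(153)) 1611
2 90 (np.int32(479), np.int32(70)) (np.int32(489), np.int32(94)) 221
2 90 (np.int32(392), np.int32(83)) (np.int32(472), np.int32(156)) 4307
3 90 (np.int32(415), np.int32(150)) (np.int32(447), np.int32(156)) 162
4 60 (np.int32(386), np.int32(237)) (np.int32(451), np.int32(282)) 1757
4 60 (np.int32(387), np.int32(302)) (np.int32(432), np.int32(309)) 267
4 90 (np.int32(386), np.int32(237)) (np.int32(454), np.int32(286)) 2199
4 90 (np.int32(386), np.int32(302)) (np.int32(433), np.int32(309)) 281
5 60 (np.int32(357), np.int32(302)) (np.int32(453), np.int32(371)) 3418
5 90 (np.int32(357), np.int32(302)) (np.int32(454), np.int32(371)) 3837
```

```bash
cat > n.py <<'E'
from h import *
ux=np.array([.9953,.0972]); uy=np.array([-.0972,.9953]); w3=np.array([524.2,-35.])
for n in('scene','side'):
    im=cam(n); save(im,'tray_%s.png'%n); g=im['pixels'].max(2)
    for k in (1,2,4,5):
        p=w3+uy*68*(3-k); a=np.linspace(0,2*np.pi,60)
        q=np.array([proj(im,(*(p+r*np.array([np.cos(t),np.sin(t)])),z)) for r,z in((29,27),(25.7,65)) for t in a]); lo,hi=q.min(0).round(1),q.max(0).round(1)
        x0,y0=(lo-8).astype(int); x1,y1=(hi+8).astype(int)
        mm=(g[y0:y1,x0:x1]<85).astype(np.uint8); c,l,st,ce=cv2.connectedComponentsWithStats(mm); i=1+np.argmax(st[1:,4]); x,y,w,h,A=st[i]
        print(n,k,'exp',lo,hi,'obs',(x+x0,y+y0),(x+x0+w,y+y0+h),A)
E
python3 n.py | sed 's/np.int32//g;s/np.int64//g'
```

```text
scene 1 exp [294.8 252.9] [315.6 276.5] obs ((291), (244)) ((323), (275)) 502
scene 2 exp [309.9 240.2] [330.  262.9] obs ((301), (241)) ((331), (270)) 504
scene 4 exp [337.3 217.1] [356.3 238.2] obs ((338), (209)) ((364), (235)) 345
scene 5 exp [349.9 206.6] [368.3 226.9] obs ((341), (209)) ((369), (234)) 347
side 1 exp [297.5 218.5] [317.2 237.5] obs ((296), (219)) ((325), (240)) 408
side 2 exp [304.3 226.6] [324.8 246.6] obs ((296), (219)) ((332), (240)) 446
side 4 exp [319.7 245.1] [342.1 267.4] obs ((322), (239)) ((350), (273)) 507
side 5 exp [328.6 255.6] [352.  279.4] obs ((322), (247)) ((354), (273)) 495
```

Run:
```python
from h import *
J=np.load('jam_wrist.npz'); im={k:J[k] for k in J.files}
ux=np.array([.9953,.0972]); uy=np.array([-.0972,.9953])
print('pad',onz(im,352,249,45).round(1),onz(im,363,249,45).round(1),im['pose'][:3,3].round())
for v in(13.7,20):
    w3=np.array([524.2,-35])+ux*(115-v)
    for k in(1,2,3):
        p=w3+uy*68*(3-k); a=np.linspace(0,2*np.pi,40)
        for r,z in((29,27),(25.7,65)):
            q=np.array([proj(im,(*(p+r*np.array([np.cos(t),np.sin(t)])),z)) for t in a]); print(v,k,z,q.min(0).round(),q.max(0).round())
g=im['pixels'].mean(2).astype(int)
for r in range(20,240,20): print(r,[int(x) for x in g[r-3:r+4,340:640].mean(0).reshape(-1,10).mean(1)])
```

```text
pad [538.5 -10.4  45. ] [542.6 -10.   45. ] [526.  39. 178.]
13.7 1 27 [ 531. -222.] [723.   3.]
13.7 1 65 [ 628. -357.] [881. -54.]
13.7 2 27 [500.  35.] [661. 197.]
13.7 2 65 [568.  23.] [764. 215.]
13.7 3 27 [477. 221.] [616. 343.]
13.7 3 65 [527. 266.] [688. 398.]
20 1 27 [ 511. -222.] [702.   3.]
20 1 65 [ 600. -356.] [850. -53.]
20 2 27 [483.  36.] [644. 197.]
20 2 65 [545.  23.] [740. 215.]
20 3 27 [462. 221.] [601. 343.]
20 3 65 [508. 266.] [668. 398.]
20 [146, 146, 133, 162, 209, 203, 152, 146, 145, 209, 226, 227, 225, 221, 218, 180, 138, 139, 204, 161, 115, 98, 97, 97, 96, 95, 95, 94, 93, 86]
40 [143, 141, 134, 168, 211, 200, 147, 147, 147, 215, 227, 228, 226, 223, 217, 142, 110, 107, 161, 144, 140, 140, 138, 141, 137, 138, 125, 93, 60, 74]
60 [143, 142, 136, 173, 213, 196, 146, 148, 163, 221, 229, 229, 225, 191, 152, 102, 110, 131, 142, 143, 133, 61, 25, 25, 26, 26, 29, 35, 52, 95]
80 [143, 140, 136, 181, 214, 191, 145, 151, 189, 227, 227, 192, 165, 165, 150, 144, 144, 144, 122, 29, 25, 27, 26, 24, 27, 36, 48, 36, 69, 112]
100 [151, 143, 137, 187, 215, 184, 154, 170, 170, 
[... 263 characters left out ...]
6, 175, 172, 171, 169, 170, 172, 170, 159, 144, 145, 147, 63, 24, 23, 23, 23, 27, 34, 62, 78, 73, 64, 93, 120, 124]
160 [131, 140, 142, 205, 209, 164, 172, 171, 170, 171, 173, 169, 148, 145, 146, 146, 89, 23, 24, 25, 24, 26, 31, 52, 43, 51, 65, 110, 124, 124]
180 [91, 101, 131, 160, 148, 155, 173, 172, 170, 173, 173, 170, 147, 140, 141, 147, 146, 80, 24, 23, 22, 23, 29, 52, 67, 71, 93, 122, 125, 124]
200 [87, 75, 106, 139, 151, 162, 173, 172, 171, 174, 173, 172, 155, 112, 102, 127, 157, 145, 145, 119, 50, 24, 23, 32, 50, 72, 112, 126, 125, 125]
220 [89, 46, 86, 147, 166, 165, 174, 172, 172, 175, 173, 174, 153, 103, 102, 147, 135, 120, 120, 119, 119, 118, 117, 116, 83, 90, 122, 126, 125, 126]
```

```bash
cat > q.py <<'E'
from h import *
import sys
im=cam('wrist'); T=tool(); save(im,'q%s.png'%sys.argv[1])
m=(im['pixels'].max(2)<80).astype(np.uint8); m[285:]=0; m[:,:230]=0; m[:,410:]=0
m=cv2.morphologyEx(m,cv2.MORPH_CLOSE,np.ones((13,13)))
c,l,st,ce=cv2.connectedComponentsWithStats(m)
for i in range(1,c):
    if st[i,4]>1200:
        x,y,w,h,a=st[i].tolist(); u,v=x+w/2,y+h/2; p=onz(im,u,v,46); print(sys.argv[1],T[:3,3].round(1),(x,y,w,h,a),p[:2].round(1))
E
python3 e.py 5
(python3 -m handwheel '[[[0,0,0],[-0.025,0.018,0.012],1],[[0,0,0],[-0.026,0.018,0.012],1],[[0,0,0],[-0.026,0.018,0.012],1],[[0,0,0],[-0.026,0.018,0.012],1],[[0,0,0],[-0.026,0.018,0.012],1]]'
python3 -m handwheel '[[[0,0,0],[0,0,0],1],[[0,0,0],[0,0,0],1],[[0,0,0],[0,0,0],1],[[0,0,0],[0,0,0],1]]') | grep -E 'clock|eef|rot|force:'
python3 e.py 5; python3 q.py 5
```

```text
tool delta [-1.30e+02  9.12e+01  1.00e-01] z 236.6
clock: 38.4
eef_pos: [536.9, -170.9, 175.9]
tool_rot: [-3.139, 0.003, 1.665]
force: [0.9, -0.0, -1.0]
gripper_force: 0.0
clock: 38.73
eef_pos: [535.7, -168.4, 177.1]
tool_rot: [-3.139, 0.002, 1.667]
force: [0.3, -0.0, 0.2]
gripper_force: 0.0
tool delta [-2.1  1.6 -0. ] z 177.1
5 [ 535.8 -168.4  177.3] (284, 88, 83, 177, 8088) [ 536.7 -135. ]
```

```bash
cat > q.py <<'E'
from h import *
import sys
ks=[int(k) for k in sys.argv[1:]]
ux=np.array([.9953,.0972]); uy=np.array([-.0972,.9953]); w3=np.array([524.2,-35.])
im=cam('wrist'); save(im,'q%s.png'%ctrl.read_state()['clock']); g=im['pixels'].max(2); a=np.linspace(0,2*np.pi,90)
for k in ks:
    p=w3+uy*68*(3-k)
    for r,z in((29,27),(25.7,65)):
        q=np.array([proj(im,(*(p+r*np.array([np.cos(t),np.sin(t)])),z)) for t in a]); print('exp',k,z,q.min(0).round(),q.max(0).round())
for r in range(40,290,6):
    d=np.where(cv2.medianBlur(g,3)[r,220:420]<90)[0]
    print(r,(d.min()+220,d.max()+220,len(d)) if len(d) else '-',end='; ')
E
python3 q.py 4 5|sed 's/np.int64//g'
```

```text
exp 4 27 [283.  87.] [361. 167.]
exp 4 65 [282.  89.] [361. 171.]
exp 5 27 [285. 180.] [358. 250.]
exp 5 65 [285. 195.] [358. 264.]
40 -; 46 -; 52 -; 58 -; 64 -; 70 ((413), (419), 7); 76 ((394), (419), 18); 82 ((394), (419), 26); 88 ((316), (419), 44); 94 ((303), (419), 71); 100 ((296), (419), 87); 106 ((291), (419), 97); 112 ((288), (418), 93); 118 ((285), (418), 82); 124 ((308), (418), 81); 130 ((283), (417), 79); 136 ((284), (417), 72); 142 ((285), (408), 50); 148 ((286), (362), 30); 154 ((289), (359), 13); 160 ((317), (355), 25); 166 ((300), (350), 24); 172 ((309), (381), 39); 178 ((375), (382), 8); 184 ((310), (381), 36); 190 ((301), (405), 65); 196 ((295), (403), 61); 202 ((292), (355), 64); 208 ((289), (357), 47); 214 ((288), (359), 51); 220 ((286), (361), 54); 226 ((285), (362), 53); 232 ((318), (361), 44); 238 ((317), (360), 44); 244 ((314), (357), 17); 250 ((307), (354), 16); 256 ((305), (349), 26); 262 ((306), (340), 17); 268 ((410), (419), 10); 274 ((413), (419), 7); 280 ((416), (419), 4); 286 -;
```

```bash
(python3 -m handwheel '[[[0,0,0],[0.040,0,0],1],[[0,0,0],[0.040,0,0],1],[[0,0,0],[0.040,0,0],1],[[0,0,0],[0.040,0,0],1],[[0,0,0],[0.040,0,0],1]]'
python3 -m handwheel '[[[0,0,0],[0,0,0],1],[[0,0,0],[0,0,0],1],[[0,0,0],[0,0,0],1],[[0,0,0],[0,0,0],1]]') | grep -E 'clock|eef|rot|force:'
python3 q.py 1 2|sed 's/np.int64//g'
```

```text
clock: 39.25
eef_pos: [516.5, 31.6, 176.9]
tool_rot: [-3.14, 0.003, 1.666]
force: [1.0, -0.1, -0.4]
gripper_force: 0.0
clock: 39.58
eef_pos: [517.2, 27.9, 176.3]
tool_rot: [-3.139, 0.004, 1.663]
force: [0.4, -1.2, 0.1]
gripper_force: 0.0
exp 1 27 [281.  76.] [360. 158.]
exp 1 65 [280.  77.] [361. 160.]
exp 2 27 [284. 171.] [357. 242.]
exp 2 65 [284. 185.] [358. 256.]
40 ((266), (329), 57); 46 ((272), (303), 19); 52 ((296), (360), 56); 58 ((298), (360), 57); 64 -; 70 ((251), (257), 7); 76 ((246), (419), 31); 82 ((243), (419), 88); 88 ((253), (419), 87); 94 ((256), (419), 89); 100 ((285), (410), 74); 106 ((282), (360), 69); 112 ((280), (362), 79); 118 ((279), (363), 85); 124 ((279), (363), 68); 130 ((280), (362), 56); 136 ((281), (416), 44); 142 ((283), (358), 30); 148 ((338), (354), 17); 154 ((291), (350), 9); 160 ((299), (342), 9); 166 ((312), (329), 7); 172 -; 178 ((311), (334), 24); 184 ((300), (345), 46); 190 ((294), (350), 38); 196 ((291), (354), 24); 202 ((288), (356), 23); 208 ((287), (358), 27); 214 ((285), (360), 26); 220 ((297), (361), 36); 226 ((284), (360), 58); 232 ((284), (359), 64); 238 ((286), (357), 54); 244 ((307), (354), 48); 250 ((294), (350), 48); 256 ((304), (340), 37); 262 -; 268 -; 274 -; 280 -; 286 -;
```

```bash
(python3 -m handwheel '[[[0,0,0],[-0.0175,-0.0285,0],1],[[0,0,0],[-0.0175,-0.0285,0],1],[[0,0,0],[-0.0175,-0.0285,0],1],[[0,0,0],[-0.0175,-0.0285,0],1],[[0,0,0],[0,0,0],1]]'
python3 -m handwheel '[[[0,0,0],[0,0,0.035],1],[[0,0,0],[0,0,0.035],1],[[0,0,0],[0,0,0.035],1],[[0,0,0],[0,0,0.03],1],[[0,0,0],[0,0,0],1]]'
python3 -m handwheel '[[[0,0,0],[0,0,0],1],[[0,0,0],[0,0,0],1]]') | grep -E 'clock|eef|rot|force:'
python3 e.py 427 -50.4
```

```text
clock: 40.05
eef_pos: [403.0, -56.7, 175.8]
tool_rot: [-3.129, 0.006, 1.657]
force: [0.1, -0.4, -1.1]
gripper_force: 0.0
clock: 40.47
eef_pos: [406.7, -52.7, 37.7]
tool_rot: [-3.129, 0.004, 1.664]
force: [-0.4, -0.9, -0.0]
gripper_force: 0.0
clock: 40.63
eef_pos: [410.9, -51.4, 42.6]
tool_rot: [-3.14, 0.002, 1.664]
force: [0.2, -0.3, 1.0]
gripper_force: 0.0
tool delta [-0.5 16.2 -0. ] z 42.6
```

```bash
(python3 -m handwheel '[[[0,0,0],[0,0.008,0.002],1],[[0,0,0],[0,0.008,0.001],1],[[0,0,0],[0,0.006,0],1],[[0,0,0],[0,0.006,0],1],[[0,0,0],[0,0.006,0],1]]'
python3 -m handwheel '[[[0,0,0],[0,0.006,0],1],[[0,0,0],[0,0.006,0],1],[[0,0,0],[0,0.006,0],1],[[0,0,0],[0,0.006,0],1],[[0,0,0],[0,0.006,0],1]]'
python3 -m handwheel '[[[0,0,0],[0,0.006,0],1],[[0,0,0],[0,0.006,0],1],[[0,0,0],[0,0.006,0],1],[[0,0,0],[0,0.006,0],1],[[0,0,0],[0,0,0],1]]'
python3 -m handwheel '[[[0,0,0],[0,0.005,0],1],[[0,0,0],[0,0.005,0],1],[[0,0,0],[0,0,0],1],[[0,0,0],[0,0,0],1]]'
python3 -m handwheel '[[[0,0,0],[0,0.004,0],1],[[0,0,0],[0,0.004,0],1],[[0,0,0],[0,0,0],1],[[0,0,0],[0,0,0],1]]'
python3 -m handwheel '[[[0,0,0],[0,0.004,0],1],[[0,0,0],[0,0.004,0],1],[[0,0,0],[0,0,0],1],[[0,0,0],[0,0,0],1]]'
) | grep -E 'clock|eef|rot|force:'
```

```text
clock: 41.05
eef_pos: [441.7, -48.9, 39.2]
tool_rot: [-3.134, 0.004, 1.664]
force: [-8.6, 0.2, 4.6]
gripper_force: 4.0
clock: 41.47
eef_pos: [470.4, -46.2, 39.0]
tool_rot: [-3.132, 0.004, 1.664]
force: [-9.7, 1.0, 6.3]
gripper_force: 4.8
clock: 41.88
eef_pos: [495.9, -43.7, 39.0]
tool_rot: [-3.135, 0.003, 1.664]
force: [-6.6, -1.4, 3.4]
gripper_force: 3.1
clock: 42.22
eef_pos: [505.5, -42.9, 38.9]
tool_rot: [-3.135, 0.003, 1.664]
force: [-5.3, -0.5, 2.4]
gripper_force: 3.1
clock: 42.55
eef_pos: [513.1, -42.2, 38.9]
tool_rot: [-3.134, 0.003, 1.664]
force: [-7.2, -0.7, 2.7]
gripper_force: 3.5
clock: 42.88
eef_pos: [520.1, -41.5, 38.8]
tool_rot: [-3.132, 0.004, 1.664]
force: [-8.9, -0.9, 5.3]
gripper_force: 4.5
```

```bash
(python3 -m handwheel '[[[0,0,0],[0,0.004,0],1],[[0,0,0],[0,0,0],1],[[0,0,0],[0,0,0],1]]'
python3 -m handwheel '[[[0,0,0],[0,0.004,0],1],[[0,0,0],[0,0,0],1],[[0,0,0],[0,0,0],1]]'
python3 -m handwheel '[[[0,0,0],[0,0.004,0],1],[[0,0,0],[0,0,0],1],[[0,0,0],[0,0,0],1]]'
python3 -m handwheel '[[[0,0,0],[0,0.004,0],1],[[0,0,0],[0,0,0],1],[[0,0,0],[0,0,0],1]]'
) | grep -E 'clock|eef|rot|force:'; python3 -c "
from h import *; s=ctrl.read_state(); print(s['qpos'].round(2))"
```

```text
clock: 43.13
eef_pos: [523.6, -41.2, 38.8]
tool_rot: [-3.131, 0.004, 1.664]
force: [-9.3, -1.2, 5.7]
gripper_force: 5.0
clock: 43.38
eef_pos: [527.0, -40.9, 38.7]
tool_rot: [-3.13, 0.004, 1.664]
force: [-10.8, -1.1, 7.0]
gripper_force: 5.4
clock: 43.63
eef_pos: [530.2, -40.6, 38.7]
tool_rot: [-3.129, 0.004, 1.664]
force: [-11.8, -0.2, 7.6]
gripper_force: 5.8
clock: 43.88
eef_pos: [535.6, -40.0, 38.7]
tool_rot: [-3.131, 0.004, 1.664]
force: [-9.7, -0.1, 4.5]
gripper_force: 4.7
[ 0.31  0.81 -0.45  1.96  0.66  0.54 -0.51]
```

```bash
(python3 -m handwheel '[[[0,0,0],[0,0.004,0],1],[[0,0,0],[0,0,0],1],[[0,0,0],[0,0,0],1]]'
python3 -m handwheel '[[[0,0,0],[0,0.004,0],1],[[0,0,0],[0,0,0],1],[[0,0,0],[0,0,0],1]]'
python3 -m handwheel '[[[0,0,0],[0,0.004,0],1],[[0,0,0],[0,0,0],1],[[0,0,0],[0,0,0],1]]'
python3 -m handwheel '[[[0,0,0],[0,0.003,0],1],[[0,0,0],[0,0,0],1],[[0,0,0],[0,0,0],1]]'
) | grep -E 'clock|eef|rot|force:'
```

```text
clock: 44.13
eef_pos: [539.6, -39.7, 38.6]
tool_rot: [-3.131, 0.004, 1.664]
force: [-9.4, -0.6, 4.5]
gripper_force: 4.7
clock: 44.38
eef_pos: [543.4, -39.3, 38.6]
tool_rot: [-3.131, 0.004, 1.664]
force: [-9.5, -0.2, 5.2]
gripper_force: 4.8
clock: 44.63
eef_pos: [547.3, -39.0, 38.5]
tool_rot: [-3.131, 0.004, 1.664]
force: [-10.1, -0.6, 6.0]
gripper_force: 4.9
clock: 44.88
eef_pos: [551.0, -38.6, 38.5]
tool_rot: [-3.132, 0.003, 1.664]
force: [-9.0, 0.2, 5.8]
gripper_force: 4.7
```

```bash
(python3 -m handwheel '[[[0,0,0],[0,0.004,0],1],[[0,0,0],[0,0,0],1],[[0,0,0],[0,0,0],1]]'
python3 -m handwheel '[[[0,0,0],[0,0.003,0],1],[[0,0,0],[0,0,0],1],[[0,0,0],[0,0,0],1]]'
python3 -m handwheel '[[[0,0,0],[0,0.002,0],1],[[0,0,0],[0,0,0],1],[[0,0,0],[0,0,0],1]]'
) | grep -E 'clock|eef|rot|force:'
```

```text
clock: 45.13
eef_pos: [554.5, -38.3, 38.5]
tool_rot: [-3.131, 0.003, 1.664]
force: [-9.6, -0.7, 4.5]
gripper_force: 4.6
clock: 45.38
eef_pos: [557.5, -38.0, 38.5]
tool_rot: [-3.131, 0.003, 1.664]
force: [-9.3, -0.6, 4.6]
gripper_force: 4.7
clock: 45.63
eef_pos: [559.4, -37.8, 38.5]
tool_rot: [-3.131, 0.003, 1.664]
force: [-9.5, 0.1, 4.7]
gripper_force: 4.7
```

```bash
(python3 -m handwheel '[[[0,0,0],[0,-0.01,0],1],[[0,0,0],[0,-0.02,0],1],[[0,0,0],[0,-0.02,0],1],[[0,0,0],[0,0,-0.04],1],[[0,0,0],[0,0,-0.04],1]]'
python3 -m handwheel '[[[0,0,0],[0,0,-0.041],1],[[0,0,0],[0,0,-0.041],1],[[0,0,0],[0,0,-0.03],1],[[0,0,0],[0,0,0],1],[[0,0,0],[0,0,0],1]]'
python3 -m handwheel '[[[0,0,0],[0,0,0],1],[[0,0,0],[0,0,0],1],[[0,0,0],[0,0,0],1],[[0,0,0],[0,0,0],1],[[0,0,0],[0,0,0],1]]'
python3 -m handwheel '[[[0,0,0],[0,0,0],1],[[0,0,0],[0,0,0],1],[[0,0,0],[0,0,0],1],[[0,0,0],[0,0,0],1],[[0,0,0],[0,0,0],1]]'
) | grep -E 'clock|eef|rot|force:'
cat > z.py <<'E'
from h import *
ux=np.array([.9953,.0972]); uy=np.array([-.0972,.9953]); w3=np.array([524.2,-35.])+ux*114
a=np.linspace(0,2*np.pi,90)
for n in('wrist','scene','side'):
    im=cam(n); save(im,'z_%s.png'%n); g=cv2.medianBlur(im['pixels'].max(2),3)
    for k in (1,2,3,4,5):
        p=w3+uy*68*(3-k); f=lambda r,z:np.array([proj(im,(*(p+r*np.array([np.cos(t),np.sin(t)])),z)) for t in a])
        q=np.r_[f(29,27),f(25.7,65)]; lo,hi=q.min(0).astype(int),q.max(0).astype(int)
        x0,y0=np.maximum(lo-4,0); x1,y1=hi+4; m=(g[y0:y1,x0:x1]<55).astype(np.uint8)
        o=''
        if m.size:
            c,l,st,ce=cv2.connectedComponentsWithStats(m)
            o=[(x+x0,y+y0,x+w+x0,y+h+y0,A) for x,y,w,h,A in st[1:].tolist() if A>20]
        print(n,k,'exp',lo,hi,str(o).replace('np.int64',''))
    u=proj(im,(555-1,-35,45)); print(n,'pad exp',np.round(u))
    m=(g<60).astype(np.uint8); x,y=int(u[0]),int(u[1]); m2=np.zeros_like(m); m2[y-55:y+55,x-20:x+20]=m[y-55:y+55,x-20:x+20]; c,l,st,ce=cv2.connectedComponentsWithStats(m2); print([ (s.tolist(),e.round(1).tolist()) for s,e in zip(st[1:],ce[1:]) if s[4]>25])
E
python3 z.py
```

```text
clock: 46.05
eef_pos: [511.6, -41.4, 118.6]
tool_rot: [-3.134, 0.001, 1.665]
force: [1.4, -0.3, 1.4]
gripper_force: 0.0
clock: 46.47
eef_pos: [516.0, -41.0, 233.4]
tool_rot: [3.138, 0.003, 1.664]
force: [-0.1, 0.2, -0.6]
gripper_force: 0.0
clock: 46.88
eef_pos: [513.6, -40.8, 229.6]
tool_rot: [-3.137, 0.002, 1.665]
force: [-0.9, 0.0, -0.2]
gripper_force: 0.0
clock: 47.3
eef_pos: [514.0, -40.9, 230.3]
tool_rot: [-3.139, 0.002, 1.665]
force: [-0.6, -0.2, -0.6]
gripper_force: 0.0
wrist 1 exp [436 -22] [528  68] [((437), (8), (449), (59), 368)]
wrist 2 exp [429  80] [513 151] [((430), (100), (441), (141), 253)]
wrist 3 exp [423 161] [500 232] []
wrist 4 exp [417 233] [489 303] [((420), (251), (426), (275), 86)]
wrist 5 exp [412 296] [479 366] [((414), (312), (420), (334), 82), ((408), (348), (454), (370), 604)]
wrist pad exp [366. 201.]
[([363, 153, 7, 90, 356], [366.1, 196.5])]
scene 1 exp [264 236] [284 259] [((273), (246), (285), (257), 73)]
scene 2 exp [279 225] [299 246] [((290), (235), (300), (244), 62)]
scene 3 exp [294 214] [313 235] []
scene 4 exp [308 203] [326 223] [((318), (214), (326), (221), 29)]
scene 5 exp [321 193] [338 213] [((332), (204), (339), (210), 27)]
scene pad exp [326. 235.]
[([341, 179, 5, 8, 36], [343.1, 182.4]), ([332, 204, 7, 6, 30], [335.5, 207.0]), ([318, 214, 8, 7, 32], [322.2, 217.3]), ([319, 228, 15, 16, 88], [325.7, 235.9])]
side 1 exp [333 214] [352 233] [((335), (219), (352), (235), 89)]
side 2 exp [341 222] [361 241] [((337), (219), (352), (235), 74)]
side 3 exp [350 230] [371 251] [((346), (229), (352), (235), 21), ((362), (246), (373), (255), 57)]
side 4 exp [360 240] [382 261] [((362), (246), (379), (265), 112)]
side 5 exp [370 250] [393 273] [((366), (249), (379), (266), 86)]
side pad exp [333. 245.]
[([335, 218, 17, 18, 100], [341.9, 227.3]), ([329, 237, 9, 17, 91], [333.1, 244.8])]
```

```bash
python3 -c "
from h import *; print(ctrl.finish_job())"
```

```text
the job is handed in; nothing more can be done
None
```

The job is handed in: the tray was released, the four loose black caps I found were set in wells 1, 2, 4 and 5, and the tray was pressed back in and measured latched with nothing touching it. My first press stalled about 14 mm short for a reason I did not find, so I let the tray out, checked the caps and pressed again. The final images show all four caps in place, but I could only partly see them under the hood, and the hand-in returned no verdict.

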